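# Rebuild the cryogenic globe valve and cap its relief port

### The arm

A 6-joint arm with a two-finger parallel gripper is mounted at the origin on the work surface. World frame = base frame: x ahead of the robot, y to its left, z up, the work surface at z = 0. Lengths are in m, angles in rad, forces in N, time in s.
With the tool pointing down it reaches from about 0.25 to 0.725 m from the base axis. Payload 9.7 kg.
Tool frame: the origin (TCP) lies on the centre line of the jaws, within the pads' length; the fingertips stand 19 mm ahead of it and the grasp point (between the pads) is the TCP; z points along the fingers, y is the direction in which the jaws open and shut (so a half turn about z gives the same grasp; the last joint's range is limited). The gripper opens to 85 mm and grips with 20 to 120 N. Pads are 22 mm wide; open, the fingers measure 114 mm over their backs; the gripper's body (76 mm by 85 mm) begins 54 mm behind the grasp point. The pads swing forward as they close: fully open they stand 13 mm farther back than shut.
Start: joints at [1.276, 0.087, 0.176, 1.66, 0, 1.571], TCP at [0.16, 0.526, 0.25] pointing down, gripper open.
Joint ranges: [-3.13, 3.13], [-0.85, 1.81], [-1.15, 1.24], [-2.2, 2.28], [-1.44, 1.52], [-3.14, 3.14]. Speed limits (rad/s): [2.22, 2.22, 2.57, 3.14, 3.14, 3.14].

### API

Orientations are given as a rotation vector (axis times angle).
In Python, from bench import sense, get_image, close_job gives the robot as it stands.
- The arm moves only by the shell command python3 -m jog 'ROWS'. ROWS is JSON, a list of rows, each a list of 3 entries, a list of its own where there are three numbers: the closure, from 0 (fully open) to 1 (shut), then the shift along the tool's x, y, z in m, then the turn, a rotation vector about the tool's x, y, z in rad. In form: [[fingers, [dx, dy, dz], [ax, ay, az]], ...]. A call has 1 to 12 rows; each row is the pose to reach, as a shift and turn from the pose commanded when the call began, along the tool's axes at that moment; what a row does not reach only later rows make up. A row lasts 1/12 s, in which the tool goes at most 41.7 mm and 7.16 degrees, less where a joint would pass 70% of its speed; a pose out of reach is approached as far as the arm can. A call with a gripper value outside its range is refused whole. The fingers move at their own pace and stop on an object; the grip force is fixed at half the most. Time passes only in rows, so rows that repeat a pose let the fingers close. It gives the time, the measured TCP pose, the force and the opening at its end, in the units of the state.
- sense(): the state, without advancing time (a new reading comes with each control period).
- get_image(name): name is "side" or "top"; returns a dict with "image" (420x560x3 uint8, red, green, blue), "z_map" (420x560 float32, m along the optical axis (not along the pixel's ray), 0 where there is no reading), "fx", "fy", "cx", "cy" (pixels), "R" (3x3) and "t" (3): a world point X has camera coordinates R X + t. Camera axes: x right, y down, z forward; pixel columns grow to the right and rows downward; lengths in m; the calibration is good to about 2 mm. A picture is of the moment at which its call begins.
- close_job(): hands the job in, once; it reports no verdict.
The state is a dict: "time_s": time; "q": joint angles; "qvel": joint speeds; "joint_efforts": joint torques, N m; "position": TCP position; "eef_rot": TCP orientation; "ft_force": force on the tool from outside, world axes, zero at the start; "moment": the same for the moment, N m; "grip_width": opening from 0.0 (shut) to 1.0 (fully open).
Only numpy, scipy, OpenCV 4.12 (cv2) and the standard library are available. Lean on these libraries where they do the work, as an engineer would, in place of code of your own. Each camera call takes 0.05 s, during which the arm holds its last target.

### The job

Rebuild the globe valve first: lay the large white gasket centred on its upward flange, set the steel bonnet on it with the spigot down in the valve, then drop the spindle through the bonnet and on through the guide bore inside the valve until its collar rests on the bonnet. After that close the separate relief port: lay the small white gasket centred on its flange and set the brass relief cap on it, spigot down in the port. Work in exactly this order and leave everything seated flat or upright and let go.

Things in the scene. Friction and masses are not known exactly. Their poses are not given: they have to be found in the camera images.
- valve: Nickel-plated globe valve body on a grey plate (80x100x8), fixed, mouth up; two flanged pipe stubs along its +y and -y (170 over all, below 56 high). Origin: bore axis at bench level. Heights above it: flat top of the 68 dia flange 60; mouth bore 35 dia from 60 down to 30; below it the coaxial guide bore, 16 dia, down to a closed bottom at 8. z up. All in mm.
- relief_port: Relief port, fixed on a grey plate (70x70x8): upright 38 dia tube with one thin side stub along its +y (to 62 from the axis, below 41 high). Origin: bore axis at bench level. Flat top of its 52 dia flange 50 above the origin; bore 27 dia down to 8. z up. All in mm.
- stand: Spindle stand, fixed: black upright tube, 28 dia, 15 bore, on a dark steel disc of 70 dia; top 95 above its origin (axis at bench level). The spindle stands in it at the start. All in mm.
- large_gasket: Large white nylon gasket, flat ring lying on the bench: outer dia 60, hole dia 43, thickness 8. Origin: centre of its underside, z up. Seated, its origin is 60 above the valve's. All in mm.
- small_gasket: Small white nylon gasket, flat ring lying on the bench: outer dia 44, hole dia 32, thickness 8. Origin: centre of its underside, z up. Seated, its origin is 50 above the relief port's. All in mm.
- bonnet: Steel bonnet, about 0.3 kg, round, standing on its spigot, 16 dia bore right through. Heights above its origin (centre of the spigot's underside; z up): spigot 32 dia 0-16 (lowest 4 tapered to 26 dia), flange 60 dia 16-26, neck to grip 34 dia 26-50. Seated on the large gasket its origin is 52, its top 102, above the valve's origin. All in mm.
- spindle: Steel spindle, about 0.15 kg, round, upright in the stand, collar on its rim. Heights above its origin (centre of the lower tip; z up): shaft 12 dia 0-90 (lowest 6 tapered to 6 dia), collar 26 dia 90-96, head to grip 20 dia 96-130. Its origin starts 5 above the bench; fully home it is 12 above the valve's origin. All in mm.
- relief_cap: Squat brass relief cap, about 0.2 kg, round, standing on its spigot. Heights above its origin (centre of the spigot's underside; z up): spigot 23 dia 0-14 (lowest 3 tapered to 19 dia), body 44 dia 14-26, knob to grip 30 dia 26-48. Seated on the small gasket its origin is 44 above the relief port's. All in mm.

How it is judged:
On the way, in this order (a step that is already met when the one before it is completed fails the run):
1. the large gasket lies flat and centred on the valve's flange, released (horizontal distance between large_gasket and valve below 0.008 m and z of large_gasket in the frame of valve between 0.057 and 0.063 m and angle between large_gasket's own z axis and vertical below 0.07 rad and linear speed of large_gasket below 0.02 m/s and contact force between large_gasket and the fingers below 0.2 N), for 0.2 s.
2. the bonnet sits on the large gasket with its spigot in the valve, released (horizontal distance between bonnet and valve below 0.005 m and z of bonnet in the frame of valve between 0.049 and 0.055 m and angle between bonnet's own z axis and vertical below 0.07 rad and linear speed of bonnet below 0.02 m/s and contact force between bonnet and the fingers below 0.2 N), for 0.2 s.
3. the spindle is fully home through the bonnet and the valve's guide bore, released (horizontal distance between spindle and valve below 0.005 m and z of spindle in the frame of valve between 0.009 and 0.015 m and angle between spindle's own z axis and vertical below 0.07 rad and linear speed of spindle below 0.02 m/s and contact force between spindle and the fingers below 0.2 N), for 0.2 s.
4. the small gasket lies flat and centred on the relief port, released (horizontal distance between small_gasket and relief_port below 0.007 m and z of small_gasket in the frame of relief_port between 0.047 and 0.053 m and angle between small_gasket's own z axis and vertical below 0.07 rad and linear speed of small_gasket below 0.02 m/s and contact force between small_gasket and the fingers below 0.2 N), for 0.2 s.
5. the relief cap sits on the small gasket with its spigot in the port, released (horizontal distance between relief_cap and relief_port below 0.005 m and z of relief_cap in the frame of relief_port between 0.041 and 0.047 m and angle between relief_cap's own z axis and vertical below 0.07 rad and linear speed of relief_cap below 0.02 m/s and contact force between relief_cap and the fingers below 0.2 N), for 0.2 s.
At the end, for the whole second after the job is handed in: On the valve: large gasket within 8 mm of the axis, bonnet and spindle within 5 mm of it; on the relief port: small gasket within 7 mm of the axis, relief cap within 5 mm; each at its seated height within 3 mm, upright or flat within 0.07 rad, at rest (horizontal distance between large_gasket and valve below 0.008 m and z of large_gasket in the frame of valve between 0.057 and 0.063 m and angle between each of large_gasket, bonnet, spindle, small_gasket, relief_cap's own z axis and vertical below 0.07 rad and linear speed of each of large_gasket, bonnet, spindle, small_gasket, relief_cap below 0.02 m/s and horizontal distance between each of bonnet, spindle and valve below 0.005 m and z of bonnet in the frame of valve between 0.049 and 0.055 m and z of spindle in the frame of valve between 0.009 and 0.015 m and horizontal distance between small_gasket and relief_port below 0.007 m and z of small_gasket in the frame of relief_port between 0.047 and 0.053 m and horizontal distance between relief_cap and relief_port below 0.005 m and z of relief_cap in the frame of relief_port between 0.041 and 0.047 m); the robot touches nothing.
It also fails if it takes over 144 s, if anything falls off the work surface, if the arm or the gripper's body presses on something with over 40 N, if the wrist force passes 120 N, or if a joint passes its speed limit or range.

## Working session

There is one attempt and no reset: what is moved stays moved. The work goes in short steps, Python scripts to look and compute and a shell command to move; the robot and the scene stay as the last step left them, time stands still between calls to the robot, and variables do not carry over. Pictures are saved under pics/ and viewed, and the job is handed in when it is done.

```bash
ls; mkdir -p pics
cat > h.py <<'E'
import numpy as np, cv2
from bench import sense, get_image
def shot(name,fn):
    d=get_image(name); cv2.imwrite('pics/'+fn+'.png',d['image'][:,:,::-1]); np.savez('pics/'+fn+'.npz',**d); return d
def pt(d,u,v,z):  # ray onto world plane z
    R=np.array(d['R']);t=np.array(d['t']); c=-R.T@t
    r=R.T@np.array([(u-d['cx'])/d['fx'],(v-d['cy'])/d['fy'],1]); return c+r*(z-c[2])/r[2]
def cloud(d):
    v,u=np.mgrid[:420,:560]; Z=d['z_map']
    P=np.stack([(u-d['cx'])/d['fx']*Z,(v-d['cy'])/d['fy']*Z,Z],-1)-np.array(d['t'])
    W=P@np.array(d['R']); W[Z==0]=np.nan; return W
E
python3 - <<'E'
from h import *
print(sense())
for n in('top','side'):
    d=shot(n,n+'0'); R=np.array(d['R']); print(n,d['fx'],d['cx'],-R.T@d['t'],R)
E
```

```text
pics
{'time_s': 0.0, 'q': array([1.27599307e+00, 8.74637131e-02, 1.75136744e-01, 1.65978966e+00,
       3.36781632e-05, 1.57080246e+00]), 'qvel': array([ 1.10345763e-03,  6.14108903e-04,  6.33518637e-04, -1.47103546e-03,
        4.00082500e-05, -1.48405896e-03]), 'joint_efforts': array([ 2.08423662e-03, -5.20382416e+01,  4.64810157e+01,  1.62127521e-02,
        2.07078656e-04,  1.29349894e-05]), 'position': array([0.1597371 , 0.5260852 , 0.24958239]), 'eef_rot': array([-4.61376885e-01, -3.10729850e+00,  2.04352196e-03]), 'ft_force': array([ 0.51017187, -0.32223154, -0.06030789]), 'moment': array([0.03987803, 0.00739447, 0.01221604]), 'grip_width': 1.0024411005909943}
top 495.9725227036359 288.7498451109565 [0.37774665 0.01386724 1.03910632] [[ 0.01499038 -0.99959802  0.02406442]
 [-0.98730597 -0.01860341 -0.1577366 ]
 [ 0.15812087 -0.02139441 -0.98718796]]
side 530.4025010925964 281.31894862618725 [0.40575758 0.84347354 0.60346549] [[-0.98687533 -0.16136242  0.00626524]
 [-0.09253986  0.53331659 -0.84083874]
 [ 0.13233841 -0.83038279 -0.54124944]]
```

View pics/top0.png

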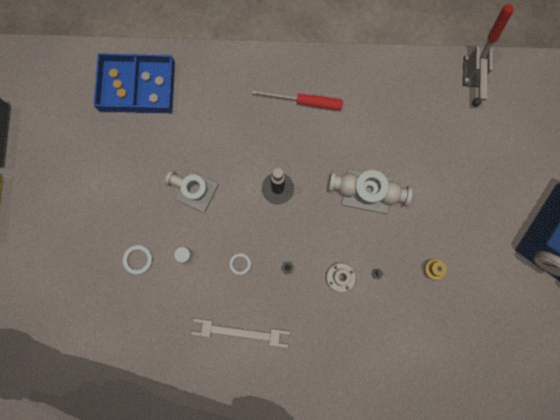

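View pics/side0.png

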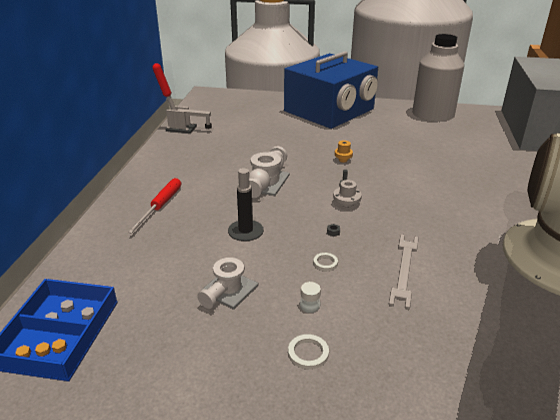

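The top view shows the large gasket at (137,260), small gasket (240,264), relief port (194,187), stand with spindle (278,185), valve (372,187), bonnet (341,277) and brass cap (436,269). The white cylinder at (182,255), the nuts and the wrench are not part of the task. Next I'll measure each one.

```bash
cat > meas.py <<'E'
from h import *
import sys
def band(W,c,r,z0,z1):
    m=(np.hypot(W[...,0]-c[0],W[...,1]-c[1])<r)&(W[...,2]>z0)&(W[...,2]<z1); return m
def measure(d,guess,r,z0,z1,ztop):
    W=cloud(d); m=band(W,guess,r,z0,z1)
    if m.sum()<15: return None
    mm=m.astype(np.uint8); n,l,s,ce=cv2.connectedComponentsWithStats(mm)
    k=1+np.argmax(s[1:,4]); ys,xs=np.where(l==k)
    h=cv2.convexHull(np.stack([xs,ys],1).astype(np.int32))[:,0]
    P=np.array([pt(d,u,v,ztop)[:2] for u,v in h],dtype=np.float32)
    A=np.c_[2*P,np.ones(len(P))]; s_=np.linalg.lstsq(A,(P**2).sum(1),rcond=None)[0]
    cx,cy=s_[:2]; R=np.sqrt(s_[2]+cx*cx+cy*cy)
    return np.round([cx*1e3,cy*1e3,2e3*R,np.nanmedian(W[l==k][:,2])*1e3,len(xs)],1), np.round(np.nanmean(W[l==k],0)*1e3,1)
E
python3 - <<'E'
from meas import *
T=[('lgask',137,260,.045,.004,.013,.008),('sgask',240,264,.035,.004,.013,.008),('valve',372,187,.045,.056,.066,.060),('port',194,187,.04,.046,.056,.05),
('bonnetflange',341,277,.04,.02,.031,.026),('bonnettop',341,277,.04,.045,.056,.05),('capbody',436,269,.035,.02,.032,.026),('captop',436,269,.035,.043,.056,.048),('spindletop',278,174,.035,.125,.145,.135),('standtop',278,185,.035,.09,.099,.095),('collar',278,182,.035,.099,.104,.101),('disc',278,188,.05,.002,.02,.008)]
dt=np.load('pics/top0.npz'); ds=np.load('pics/side0.npz')
for n,u,v,r,z0,z1,zt in T:
    g=pt(dt,u,v,zt)
    print(n,np.round(g[:2]*1e3),'TOP',measure(dt,g,r,z0,z1,zt),'SIDE',measure(ds,g,r,z0,z1,zt))
E
```

```text
lgask [447. 303.] TOP (array([447.8, 303.9,  58.9,   6.3, 271. ]), array([447.1, 304.2,   6.4])) SIDE (array([450.2, 306.6,  60.9,   7.2, 595. ]), array([450.2, 306.5,   7.1]))
sgask [443.  91.] TOP (array([443. ,  92.1,  43.1,   6.2, 146. ]), array([442.5,  92.7,   6.3])) SIDE (array([444.8,  95.1,  45.8,   7. , 195. ]), array([444.5,  93.5,   6.9]))
valve [ 599. -175.] TOP (array([ 601.5, -174.4,   66.7,   57.9,  507. ]), array([ 601.3, -174.3,   58.1])) SIDE (array([ 603.2, -170. ,   68.5,   58.9,  293. ]), array([ 603.8, -171.6,   58.8]))
port [594. 186.] TOP (array([594.2, 188.7,  50.3,  47.9, 291. ]), array([594.5, 189. ,  48.1])) SIDE (array([596.5, 192.6,  52.4,  49. , 402. ]), array([597. , 191.9,  49. ]))
bonnetflange [ 418. -116.] TOP (array([ 417. , -115.1,   58.9,   24.1,  427. ]), array([ 416.4, -113.9,   24.2])) SIDE (array([ 418.9, -108.8,   62.2,   24.9,  261. ]), array([ 418.8, -103.5,   24.9]))
bonnettop [ 417. -113.] TOP (array([ 417.1, -115.2,   32.6,   47.8,  158. ]), array([ 417.2, -115.6,   47.9])) SIDE (array([ 419.1, -110.7,   35.4,   48.8,  114. ]), array([
[... 434 characters left out ...]
.  16.] TOP (array([605.2,  17.1,  19.9, 132.4,  92. ]), array([606. ,  17.1, 132.2])) SIDE (array([604.4,  27.4,  29.3, 132.8,  88. ]), array([607.5,  21.6, 131.8]))
standtop [592.  15.] TOP (array([604.2,  16.8,  25.1,  95.4,  36. ]), array([598.1,  16.2,  95. ])) SIDE (array([608.2,  21.6,  30.2,  94.3,  66. ]), array([606.7,  26.2,  94.8]))
collar [596.  15.] TOP (array([605.1,  17.2,  21.4, 101. ,  18. ]), array([598.9,  16.2, 100.9])) SIDE (array([607.4,  20.5,  24.3, 100.1,  44. ]), array([606.3,  23.3, 100.8]))
disc [605.  15.] TOP (array([604.7,  16. ,  66.7,   3.3, 186. ]), array([598.4,  13.9,   4.3])) SIDE (array([606.4,  25.2,  68.9,   3.6, 455. ]), array([607. ,  25. ,   5.4]))
```

```bash
cat > to.py <<'E'
# shift in tool axes to reach a world TCP (mm), and turn to tool x=-X, y=+Y, z=-Z
import sys,numpy as np
from scipy.spatial.transform import Rotation as Ro
from bench import sense
s=sense(); R=Ro.from_rotvec(s['eef_rot']); p=s['position']
G=Ro.from_matrix(np.array([[-1,0,0],[0,1,0],[0,0,-1.]]))
print('t%.2f'%s['time_s'],'pos',np.round(p*1e3,1),'F',np.round(s['ft_force'],1),'w',round(float(s['grip_width']),3))
if len(sys.argv)>3:
    w=np.array([float(a) for a in sys.argv[1:4]])/1e3
    print('shift',np.round(R.inv().apply(w-p),4),'turn',np.round((R.inv()*G).as_rotvec(),4))
E
python3 to.py 449 305 150
```

```text
t0.10 pos [159.8 526.1 249.6] F [ 0.6  0.5 -0.4] w 1.0
shift [-0.341  -0.1274  0.0998] turn [-1.200e-03 -1.000e-04 -2.948e-01]
```

```bash
python3 -m jog '[[0,[-0.341,-0.1274,0.1],[-0.0012,0,-0.2948]],[0,[-0.341,-0.1274,0.1],[-0.0012,0,-0.2948]],[0,[-0.341,-0.1274,0.1],[-0.0012,0,-0.2948]],[0,[-0.341,-0.1274,0.1],[-0.0012,0,-0.2948]],[0,[-0.341,-0.1274,0.1],[-0.0012,0,-0.2948]],[0,[-0.341,-0.1274,0.1],[-0.0012,0,-0.2948]],[0,[-0.341,-0.1274,0.1],[-0.0012,0,-0.2948]],[0,[-0.341,-0.1274,0.1],[-0.0012,0,-0.2948]],[0,[-0.341,-0.1274,0.1],[-0.0012,0,-0.2948]],[0,[-0.341,-0.1274,0.1],[-0.0012,0,-0.2948]],[0,[-0.341,-0.1274,0.1],[-0.0012,0,-0.2948]],[0,[-0.341,-0.1274,0.1],[-0.0012,0,-0.2948]]]'; python3 to.py 449 305 60; python3 -c "
from h import *
shot('side','side1');d=shot('top','top1')"
```

```text
time_s: 1.1
position: [0.4489, 0.3051, 0.15]
eef_rot: [-0.002, -3.141, -0.001]
ft_force: [-0.2, 0.6, -0.2]
grip_width: 1.002
t1.10 pos [448.9 305.1 150. ] F [-0.2  0.6 -0.2] w 1.002
shift [-0.0002 -0.0001  0.09  ] turn [ 0.0009 -0.0009 -0.0014]
```

View pics/side1.png

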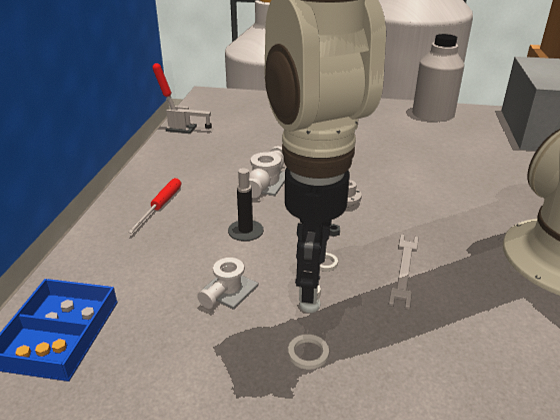

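View pics/top1.png

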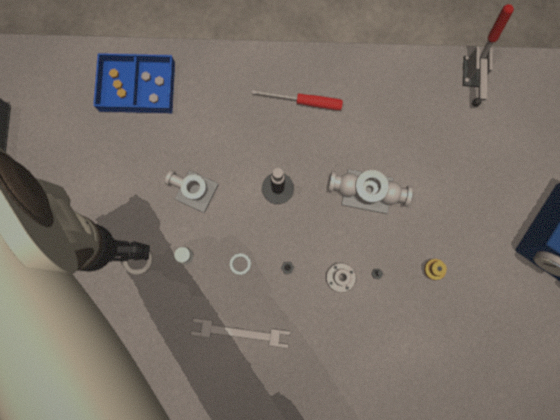

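```bash
python3 -m jog '[[0,[0,0,0.04],[0.0009,-0.0009,-0.0014]],[0,[0,0,0.08],[0.0009,-0.0009,-0.0014]],[0,[0,0,0.1],[0.0009,-0.0009,-0.0014]],[0,[0,0,0.12],[0.0009,-0.0009,-0.0014]],[0,[0,0,0.12],[0.0009,-0.0009,-0.0014]],[0,[0,0,0.12],[0.0009,-0.0009,-0.0014]]]'; python3 -c "
from h import *
d=shot('side','side2'); cv2.imwrite('pics/side2c.png',cv2.resize(d['image'][240:400,220:400,::-1],None,fx=4,fy=4,interpolation=cv2.INTER_CUBIC))
W=cloud(d); m=(np.hypot(W[...,0]-.449,W[...,1]-.305)<.07)&(W[...,2]>.003)&(W[...,2]<.1)
cols=d['image'].max(-1)
f=m&(cols<80); P=W[f]; print(f.sum(),P.min(0),P.max(0)); 
for z in np.arange(0.0,.08,.008):
  q=P[(P[:,2]>z)&(P[:,2]<z+.008)]
  if len(q)>5: print(round(z,3),len(q),q.min(0).round(4),q.max(0).round(4))"
```

```text
time_s: 1.7
position: [0.4479, 0.3062, 0.0304]
eef_rot: [-0.005, 3.142, -0.0]
ft_force: [0.7, 0.7, -0.2]
grip_width: 1.001
281 [0.43181763 0.26157324 0.00426901] [0.47081444 0.37440605 0.09983898]
0.032 37 [0.4413 0.2629 0.0325] [0.4554 0.3643 0.0393]
0.04 43 [0.4379 0.3529 0.0404] [0.4556 0.365  0.0476]
0.048 26 [0.4422 0.3617 0.0481] [0.4557 0.3643 0.0526]
0.064 6 [0.4355 0.2616 0.0645] [0.4371 0.3592 0.0705]
0.072 56 [0.4358 0.3491 0.072 ] [0.4566 0.3744 0.08  ]
```

View pics/side2c.png

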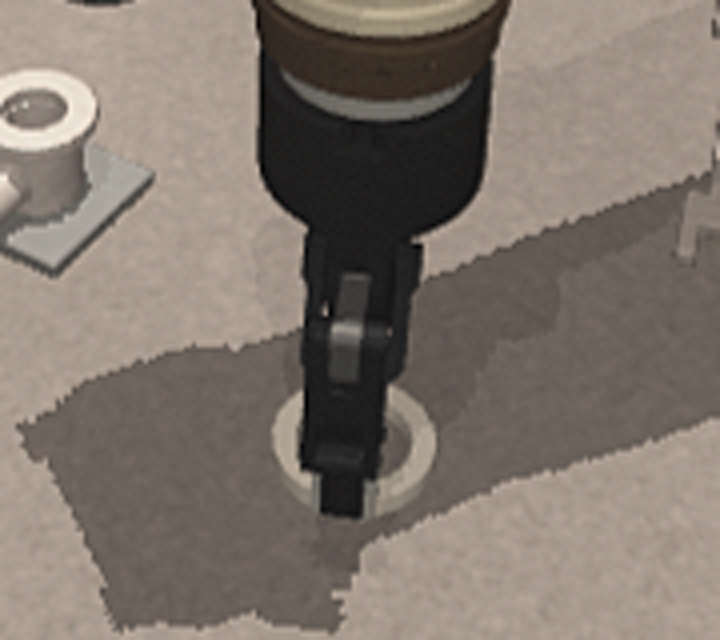

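```bash
python3 -c "
from h import *
d=np.load('pics/side2.npz');W=cloud(d)
for v in range(346,374,2): print(v,[ (d['image'][v,u].max(),*(W[v,u]*1e3).round(0)) for u in (301,305,309)])
v=362
print([(u,d['image'][v,u].max(),*(W[v,u]*1e3).round(0)) for u in range(292,318)])
"
```

```text
346 [(np.uint8(27), np.float64(455.0), np.float64(365.0), np.float64(79.0)), (np.uint8(28), np.float64(450.0), np.float64(362.0), np.float64(77.0)), (np.uint8(30), np.float64(444.0), np.float64(376.0), np.float64(93.0))]
348 [(np.uint8(27), np.float64(454.0), np.float64(369.0), np.float64(80.0)), (np.uint8(29), np.float64(449.0), np.float64(369.0), np.float64(80.0)), (np.uint8(28), np.float64(444.0), np.float64(366.0), np.float64(78.0))]
350 [(np.uint8(32), np.float64(454.0), np.float64(373.0), np.float64(80.0)), (np.uint8(27), np.float64(449.0), np.float64(373.0), np.float64(81.0)), (np.uint8(28), np.float64(444.0), np.float64(370.0), np.float64(78.0))]
352 [(np.uint8(38), np.float64(453.0), np.float64(375.0), np.float64(79.0)), (np.uint8(42), np.float64(448.0), np.float64(376.0), np.float64(81.0)), (np.uint8(37), np.float64(443.0), np.float64(376.0), np.float64(82.0))]
354 [(np.uint8(48), np.float64(453.0), np.float64(379.0), np.float64(80.0)), (np.uint8(49), np.float64(448.0), np.float64(377.0), np.float64(79.0)), (np.uint8(44), np.float64(443.0), np.float64(380.0), np.float64(82.
[... 3301 characters left out ...]
.0)), (309, np.uint8(23), np.float64(443.0), np.float64(364.0), np.float64(50.0)), (310, np.uint8(35), np.float64(442.0), np.float64(364.0), np.float64(49.0)), (311, np.uint8(96), np.float64(441.0), np.float64(355.0), np.float64(40.0)), (312, np.uint8(117), np.float64(440.0), np.float64(354.0), np.float64(39.0)), (313, np.uint8(107), np.float64(439.0), np.float64(357.0), np.float64(42.0)), (314, np.uint8(107), np.float64(439.0), np.float64(325.0), np.float64(6.0)), (315, np.uint8(162), np.float64(438.0), np.float64(326.0), np.float64(7.0)), (316, np.uint8(155), np.float64(437.0), np.float64(325.0), np.float64(7.0)), (317, np.uint8(158), np.float64(435.0), np.float64(327.0), np.float64(8.0))]
```

```bash
python3 to.py 449.2 306.3 18; python3 -m jog '[[0.22,[-0.0013,0,0],[0,0,0]],[0.22,[-0.0013,0,0],[0,0,0]],[0.22,[-0.0013,0,0],[0,0,0]],[0.22,[-0.0013,0,0],[0,0,0]],[0.22,[-0.0013,0,0],[0,0,0]],[0.22,[-0.0013,0,0],[0,0,0]]]'; python3 -c "
from h import *
d=shot('side','side3'); cv2.imwrite('pics/side3c.png',cv2.resize(d['image'][300:400,240:380,::-1],None,fx=5,fy=5,interpolation=cv2.INTER_CUBIC))
W=cloud(d)
for v in range(358,378,1): print(v,[ (d['image'][v,u].max(),*(W[v,u]*1e3).round(0)) for u in (299,305,312)])
"
```

```text
t1.75 pos [448.9 306.5  31.7] F [-0.1  1.   1.3] w 1.0
shift [-0.0003 -0.0002  0.0137] turn [0.001  0.002  0.0029]
time_s: 2.25
position: [0.4505, 0.3054, 0.0305]
eef_rot: [-0.002, 3.14, 0.001]
ft_force: [0.6, 0.0, 0.2]
grip_width: 0.781
358 [(np.uint8(35), np.float64(458.0), np.float64(354.0), np.float64(44.0)), (np.uint8(29), np.float64(450.0), np.float64(353.0), np.float64(44.0)), (np.uint8(110), np.float64(441.0), np.float64(346.0), np.float64(37.0))]
359 [(np.uint8(36), np.float64(458.0), np.float64(352.0), np.float64(39.0)), (np.uint8(28), np.float64(450.0), np.float64(352.0), np.float64(41.0)), (np.uint8(99), np.float64(441.0), np.float64(345.0), np.float64(34.0))]
360 [(np.uint8(34), np.float64(458.0), np.float64(352.0), np.float64(37.0)), (np.uint8(29), np.float64(450.0), np.float64(353.0), np.float64(40.0)), (np.uint8(103), np.float64(441.0), np.float64(346.0), np.float64(33.0))]
361 [(np.uint8(34), np.float64(458.0), np.float64(353.0), np.float64(36.0)), (np.uint8(29), np.float64(450.0), np.float64(353.0), np.float64(37.0)), (np.uint8(111), np.float64(441.0), np.float64(34
[... 2870 characters left out ...]
p.float64(340.0), np.float64(-2.0))]
375 [(np.uint8(97), np.float64(458.0), np.float64(345.0), np.float64(-2.0)), (np.uint8(95), np.float64(450.0), np.float64(344.0), np.float64(-1.0)), (np.uint8(159), np.float64(440.0), np.float64(344.0), np.float64(0.0))]
376 [(np.uint8(99), np.float64(458.0), np.float64(347.0), np.float64(-1.0)), (np.uint8(95), np.float64(449.0), np.float64(347.0), np.float64(-0.0)), (np.uint8(158), np.float64(440.0), np.float64(345.0), np.float64(-0.0))]
377 [(np.uint8(107), np.float64(457.0), np.float64(351.0), np.float64(1.0)), (np.uint8(99), np.float64(449.0), np.float64(347.0), np.float64(-2.0)), (np.uint8(158), np.float64(440.0), np.float64(347.0), np.float64(0.0))]
```

View pics/side3c.png

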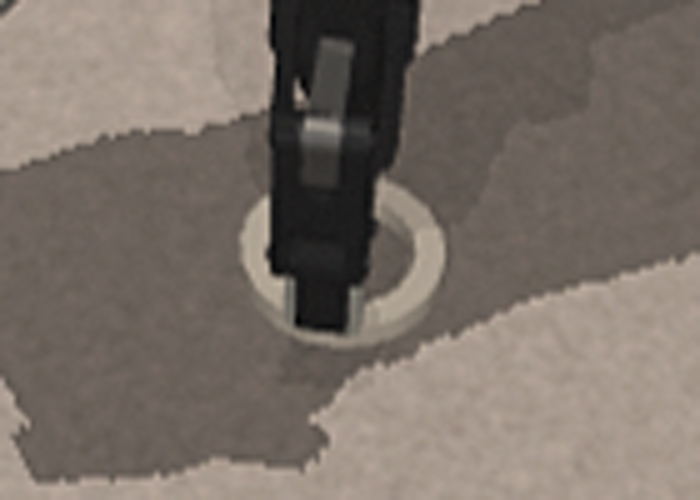

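```bash
python3 to.py 449.5 306.0 15.5; python3 -m jog '[[0.22,[0,0,0.006],[0,0,0]],[0.22,[0,0,0.012],[0,0,0]],[0.22,[0,0,0.0155],[0,0,0]],[0.22,[0,0,0.0155],[0,0,0]],[0.22,[0,0,0.0155],[0,0,0]]]'; python3 to.py;  python3 -m jog '[[0.4,[0,0,0],[0,0,0]],[0.4,[0,0,0],[0,0,0]],[0.4,[0,0,0],[0,0,0]],[0.4,[0,0,0],[0,0,0]],[0.4,[0,0,0],[0,0,0]],[0.4,[0,0,0],[0,0,0]]]'; python3 to.py
```

```text
t2.30 pos [450.5 305.4  30.4] F [-0.8  0.4  0.1] w 0.779
shift [0.001  0.0006 0.0149] turn [0.0003 0.0011 0.0013]
time_s: 2.72
position: [0.4501, 0.3052, 0.0142]
eef_rot: [-0.002, 3.141, -0.0]
ft_force: [0.7, -0.1, 0.1]
grip_width: 0.781
t2.72 pos [450.1 305.2  14.2] F [ 0.7 -0.1  0.1] w 0.781
time_s: 3.22
position: [0.4506, 0.3055, 0.0157]
eef_rot: [-0.002, 3.14, 0.001]
ft_force: [-2.1, -2.0, 5.6]
grip_width: 0.67
t3.22 pos [450.6 305.5  15.7] F [-2.1 -2.   5.6] w 0.67
```

```bash
python3 -m jog '[[0.4,[0,0,-0.002],[0,0,0]],[0.4,[0,0,-0.01],[0,0,0]],[0.4,[0,0,-0.03],[0,0,0]],[0.4,[0,0,-0.06],[0,0,0]],[0.4,[0,0,-0.09],[0,0,0]],[0.4,[0,0,-0.115],[0,0,0]],[0.4,[0,0,-0.115],[0,0,0]],[0.4,[0,0,-0.115],[0,0,0]]]'; python3 -c "
from h import *
d=shot('side','side4'); cv2.imwrite('pics/side4c.png',cv2.resize(d['image'][200:400,200:400,::-1],None,fx=3,fy=3,interpolation=cv2.INTER_CUBIC))
d=shot('top','top4'); cv2.imwrite('pics/top4c.png',cv2.resize(d['image'][200:320,70:230,::-1],None,fx=4,fy=4,interpolation=cv2.INTER_CUBIC))
"; python3 to.py
```

```text
time_s: 3.88
position: [0.4511, 0.306, 0.132]
eef_rot: [-0.002, 3.137, 0.004]
ft_force: [-0.7, -0.5, -0.9]
grip_width: 0.667
t3.98 pos [450.1 305.3 129.3] F [ 0.7  0.4 -0.8] w 0.668
```

View pics/side4c.png

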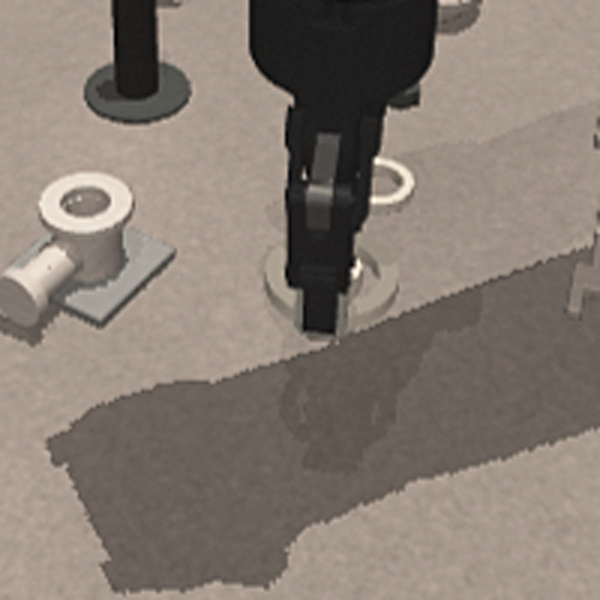

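View pics/top4c.png

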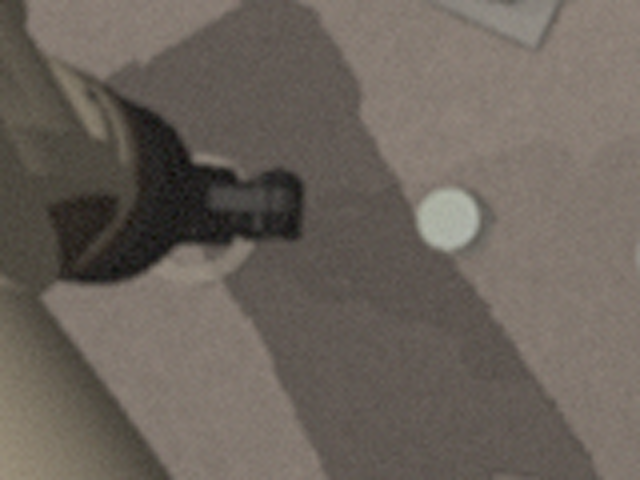

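```bash
python3 -c "
from h import *
d=np.load('pics/side4.npz')
for z in (.119,.123): print((pt(d,287.7,296.7,z)+pt(d,332.7,296,z))/2, pt(d,287.7,296.7,z)-pt(d,332.7,296,z))
print(pt(d,(298+348)/6+200,200+300/3,.13))
W=cloud(d);print([W[200+v//3,200+u//3].round(3) for u,v in((300,300),(345,300),(322,310),(275,290),(388,290),(363,272))])
"; python3 to.py 602.9 -171.8 180
```

```text
[0.45024709 0.31332199 0.119     ] [0.05911376 0.01146793 0.        ]
[0.44987976 0.3176992  0.123     ] [0.05862568 0.01137325 0.        ]
[0.451703   0.33278297 0.13      ]
[array([0.461, 0.34 , 0.135]), array([0.442, 0.341, 0.139]), array([0.451, 0.348, 0.139]), array([0.475, 0.322, 0.124]), array([0.425, 0.314, 0.124]), array([0.445, 0.165, 0.   ])]
t3.98 pos [450.1 305.3 129.3] F [ 0.7  0.4 -0.8] w 0.668
shift [-0.1522 -0.4773 -0.0506] turn [-0.0001  0.0006  0.0014]
```

```bash
python3 -m jog '[[0.4,[0,0,-0.05],[0,0,0]],[0.4,[0,-0.03,-0.05],[0,0,0]],[0.4,[-0.1,-0.24,-0.05],[0,0,0]],[0.4,[-0.1,-0.24,-0.05],[0,0,0]],[0.4,[-0.1,-0.24,-0.05],[0,0,0]],[0.4,[-0.1,-0.24,-0.05],[0,0,0]],[0.4,[-0.1,-0.24,-0.05],[0,0,0]],[0.4,[-0.1,-0.24,-0.05],[0,0,0]],[0.4,[-0.1522,-0.477,-0.05],[0,0,0.001]],[0.4,[-0.1522,-0.477,-0.05],[0,0,0.001]],[0.4,[-0.1522,-0.477,-0.05],[0,0,0.001]],[0.4,[-0.1522,-0.477,-0.05],[0,0,0.001]]]'; python3 to.py 602.9 -171.8 90
```

```text
time_s: 4.98
position: [0.5862, -0.0991, 0.1783]
eef_rot: [0.001, -3.14, -0.001]
ft_force: [0.9, 0.4, 0.2]
grip_width: 0.664
t4.98 pos [586.2 -99.1 178.3] F [0.9 0.4 0.2] w 0.664
shift [-0.0168 -0.0728  0.0882] turn [ 0.0007 -0.0011  0.0005]
```

```bash
python3 -m jog '[[0.4,[-0.0168,-0.0728,0.03],[0.0007,-0.0011,0]],[0.4,[-0.0168,-0.0728,0.03],[0.0007,-0.0011,0]],[0.4,[-0.0168,-0.0728,0.05],[0.0007,-0.0011,0]],[0.4,[-0.0168,-0.0728,0.08],[0.0007,-0.0011,0]],[0.4,[-0.0168,-0.0728,0.083],[0.0007,-0.0011,0]],[0.4,[-0.0168,-0.0728,0.083],[0.0007,-0.0011,0]],[0.4,[-0.0168,-0.0728,0.083],[0.0007,-0.0011,0]]]'; python3 to.py 602.9 -171.8 76;python3 -c "
from h import *
d=shot('side','side5'); cv2.imwrite('pics/side5c.png',cv2.resize(d['image'][80:230,180:380,::-1],None,fx=4,fy=4,interpolation=cv2.INTER_CUBIC))
d=shot('top','top5'); cv2.imwrite('pics/top5c.png',cv2.resize(d['image'][120:260,290:450,::-1],None,fx=4,fy=4,interpolation=cv2.INTER_CUBIC))
"
```

```text
time_s: 5.57
position: [0.6034, -0.1696, 0.0973]
eef_rot: [-0.001, 3.14, -0.0]
ft_force: [0.6, 0.5, 0.7]
grip_width: 0.665
t5.57 pos [ 603.4 -169.6   97.3] F [0.6 0.5 0.7] w 0.665
shift [ 0.0006 -0.0022  0.0213] turn [-0.0003  0.0016  0.0009]
```

View pics/side5c.png

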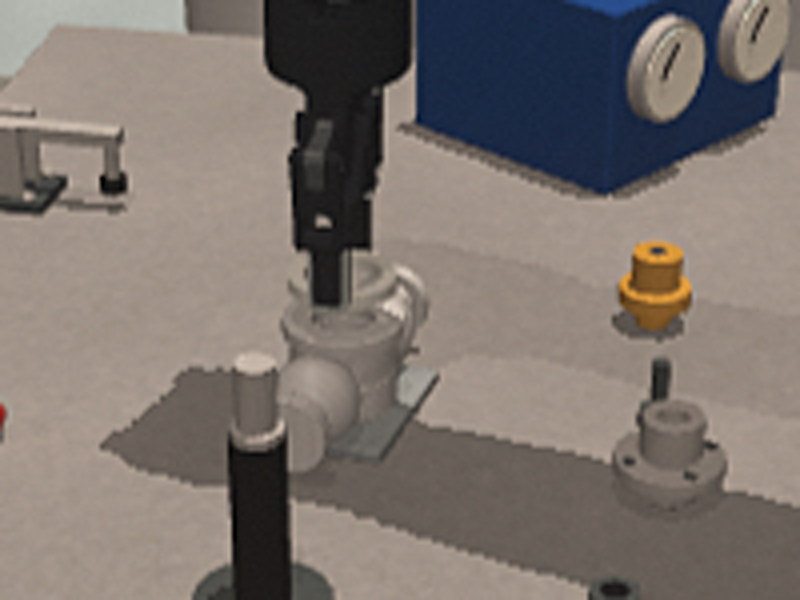

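View pics/top5c.png

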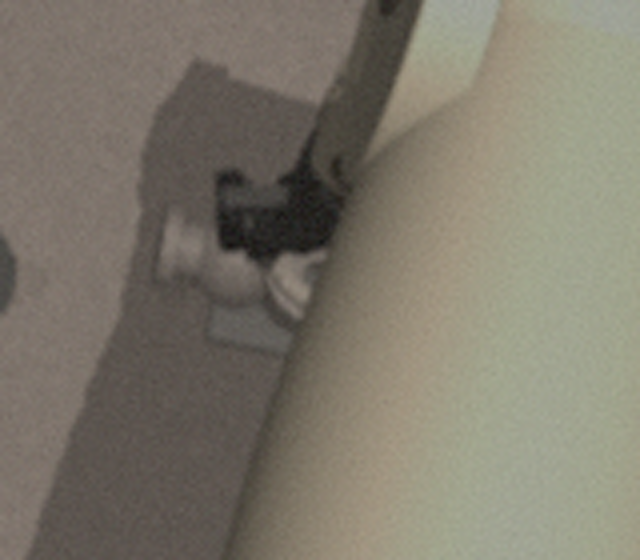

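```bash
python3 -c "
from h import *
d=np.load('pics/side5.npz');W=cloud(d);c=d['image'].max(-1)
for z0,z1 in((.078,.096),(.055,.064)):
  m=(np.hypot(W[...,0]-.603,W[...,1]+.17)<.05)&(W[...,2]>z0)&(W[...,2]<z1)&(c>80); P=W[m]; print(len(P),P.min(0),P.max(0),np.percentile(P[:,0],[1,99]).mean(),np.percentile(P[:,1],[1,99]).mean())
"
```

```text
206 [ 0.5732463  -0.1993219   0.07921253] [ 0.63230713 -0.13167228  0.09460986] 0.6026396188696697 -0.16528753120472983
219 [ 0.57127818 -0.19867149  0.05501154] [ 0.63712282 -0.13876539  0.06178441] 0.6039134040615513 -0.1674500205608025
```

```bash
python3 -m jog '[[0.4,[0,-0.001,0.008],[0,0,0]],[0.4,[0,-0.001,0.014],[0,0,0]],[0.4,[0,-0.001,0.019],[0,0,0]],[0.4,[0,-0.001,0.0205],[0,0,0]],[0.4,[0,-0.001,0.0205],[0,0,0]],[0.4,[0,-0.001,0.0205],[0,0,0]]]'; python3 to.py 602.9 -171.8 76
```

```text
time_s: 6.17
position: [0.6035, -0.1709, 0.0762]
eef_rot: [-0.001, 3.14, -0.001]
ft_force: [0.3, -0.7, 0.4]
grip_width: 0.663
t6.17 pos [ 603.5 -170.9   76.2] F [ 0.3 -0.7  0.4] w 0.663
shift [ 0.0006 -0.0009  0.0002] turn [-0.0004  0.002   0.0005]
```

Lowering another 1 mm, then opening.

```bash
python3 -m jog '[[0.4,[0,-0.001,0.001],[0,0,0]],[0.4,[0,-0.001,0.001],[0,0,0]],[0.2,[0,-0.001,0.001],[0,0,0]],[0,[0,-0.001,0.0],[0,0,0]],[0,[0,-0.001,0],[0,0,0]],[0,[0,-0.001,0],[0,0,0]],[0,[0,-0.001,-0.02],[0,0,0]],[0,[0,-0.001,-0.06],[0,0,0]],[0,[0,-0.001,-0.1],[0,0,0]],[0,[0,-0.001,-0.1],[0,0,0]]]';python3 to.py 418.5 -112.5 180; python3 -c "
from h import *
d=shot('side','side6'); cv2.imwrite('pics/side6c.png',cv2.resize(d['image'][80:230,180:380,::-1],None,fx=4,fy=4,interpolation=cv2.INTER_CUBIC))
"
```

```text
time_s: 7.0
position: [0.6055, -0.1726, 0.185]
eef_rot: [-0.0, 3.129, -0.005]
ft_force: [0.2, -0.4, 1.3]
grip_width: 1.002
t7.00 pos [ 605.5 -172.6  185. ] F [ 0.2 -0.4  1.3] w 1.002
shift [0.187  0.0602 0.0025] turn [-0.0034  0.0123  0.0003]
```

View pics/side6c.png

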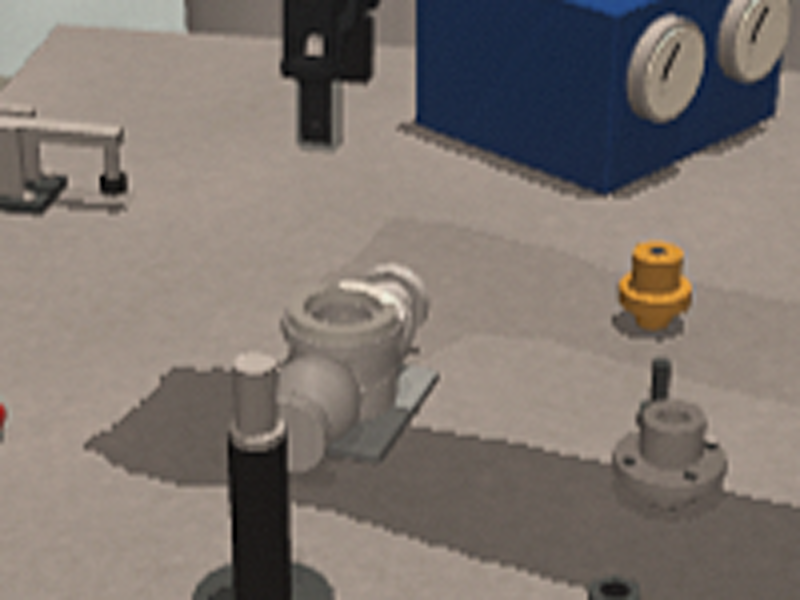

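```bash
python3 to.py 418.4 -112.6 130; python3 -m jog '[[0.45,[0.187,0.0602,0.01],[-0.0034,0.0123,0]],[0.45,[0.187,0.0602,0.01],[-0.0034,0.0123,0]],[0.45,[0.187,0.0602,0.02],[-0.0034,0.0123,0]],[0.45,[0.187,0.0602,0.05],[-0.0034,0.0123,0]],[0.45,[0.187,0.0602,0.05],[-0.0034,0.0123,0]],[0.45,[0.187,0.0602,0.05],[-0.0034,0.0123,0]],[0.45,[0.187,0.0602,0.05],[-0.0034,0.0123,0]],[0.45,[0.187,0.0602,0.05],[-0.0034,0.0123,0]]]'; python3 to.py 418.4 -112.6 46
python3 - <<'E'
from meas import *
d=shot('top','top7'); s=shot('side','side7')
for n,u,v,r,z0,z1,zt in [('gask',372,187,.036,.064,.074,.068),('flange',372,187,.045,.056,.0625,.06)]:
    g=np.array([.6015,-.1744])
    print(n,measure(d,g,r,z0,z1,zt)); print(measure(s,np.array([.603,-.171]),r,z0+.001,z1+.001,zt))
cv2.imwrite('pics/top7c.png',cv2.resize(d['image'][130:330,290:450,::-1],None,fx=3,fy=3,interpolation=cv2.INTER_CUBIC))
cv2.imwrite('pics/side7c.png',cv2.resize(s['image'][80:230,180:380,::-1],None,fx=4,fy=4,interpolation=cv2.INTER_CUBIC))
E
```

```text
t7.05 pos [ 605.1 -172.5  181.5] F [0.3 1.1 0.3] w 0.998
shift [0.1872 0.0601 0.0495] turn [-0.0026  0.0096  0.0004]
time_s: 7.72
position: [0.4169, -0.112, 0.1262]
eef_rot: [0.001, -3.133, -0.004]
ft_force: [0.2, 0.6, 0.4]
grip_width: 0.551
t7.72 pos [ 416.9 -112.   126.2] F [0.2 0.6 0.4] w 0.551
shift [-0.0022 -0.0009  0.0802] turn [ 0.0026 -0.009   0.0004]
gask (array([ 601.2, -170.5,   58.7,   66. ,  237. ]), array([ 606.5, -169.6,   66.3]))
(array([ 602.7, -167.2,   61.3,   67. ,  170. ]), array([ 603.2, -168.5,   67.1]))
flange (array([ 603.1, -171.8,   41.4,   58. ,   81. ]), array([ 609.2, -165.6,   58.3]))
(array([ 603. , -169.4,   65.4,   60.1,   85. ]), array([ 599.6, -151.8,   60.1]))
```

View pics/top7c.png

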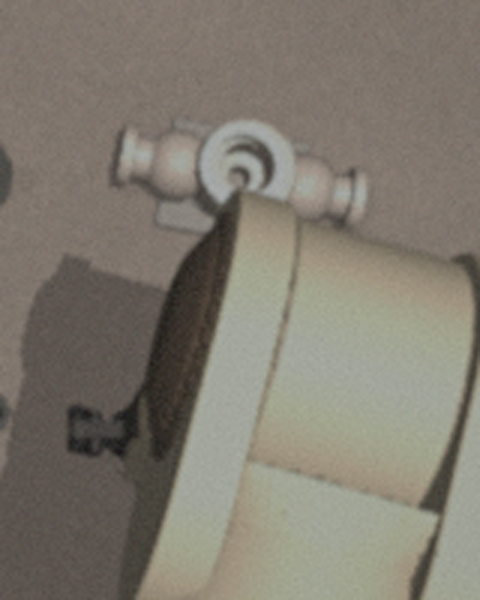

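View pics/side7c.png

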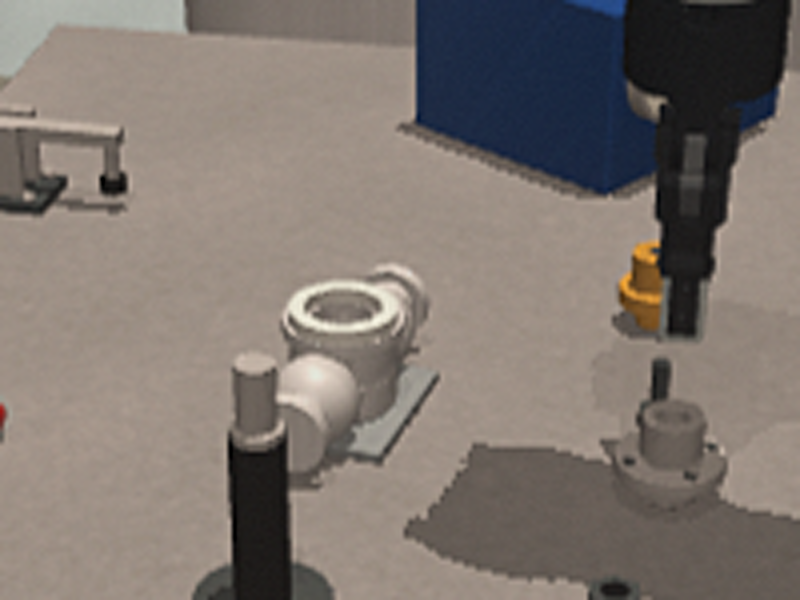

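```bash
python3 -m jog '[[0.45,[-0.0015,-0.001,0.03],[0.001,-0.005,0]],[0.45,[-0.0015,-0.001,0.05],[0.001,-0.005,0]],[0.45,[-0.0015,-0.001,0.05],[0.001,-0.005,0]],[0.45,[-0.0015,-0.001,0.05],[0.001,-0.005,0]]]'; python3 to.py 418.4 -113.2 46; python3 -c "
from h import *
s=shot('side','side8')
cv2.imwrite('pics/side8c.png',cv2.resize(s['image'][110:230,280:420,::-1],None,fx=5,fy=5,interpolation=cv2.INTER_CUBIC))"
```

```text
time_s: 8.15
position: [0.4179, -0.1128, 0.076]
eef_rot: [0.001, -3.135, -0.004]
ft_force: [-0.1, -0.0, 0.8]
grip_width: 0.55
t8.15 pos [ 417.9 -112.8   76. ] F [-0.1 -0.   0.8] w 0.55
shift [-0.0007 -0.0004  0.03  ] turn [ 0.0023 -0.0063  0.0003]
```

View pics/side8c.png

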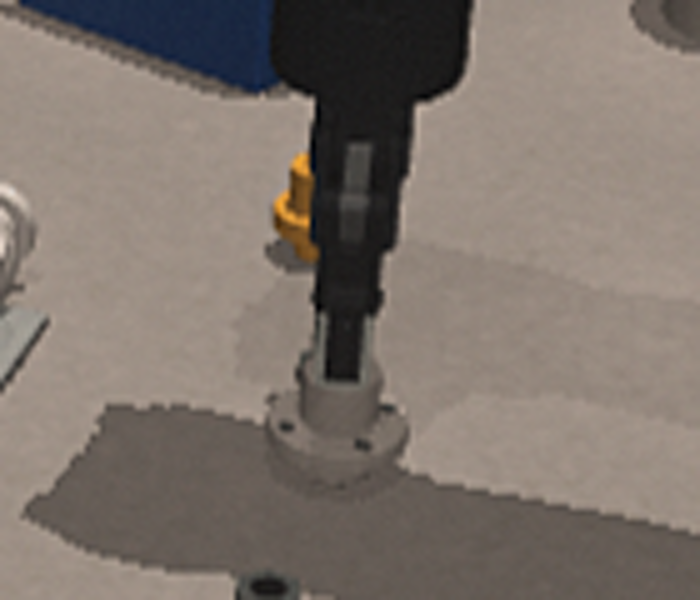

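```bash
python3 -m jog '[[0.45,[-0.0007,-0.0004,0.015],[0.0023,-0.0063,0]],[0.45,[-0.0007,-0.0004,0.026],[0.0023,-0.0063,0]],[0.45,[-0.0007,-0.0004,0.03],[0.0023,-0.0063,0]],[0.45,[-0.0007,-0.0004,0.03],[0.0023,-0.0063,0]],[0.45,[-0.0007,-0.0004,0.03],[0.0023,-0.0063,0]]]'; python3 to.py 418.4 -113.2 46; python3 -m jog '[[0.8,[0,0,0],[0,0,0]],[0.8,[0,0,0],[0,0,0]],[0.8,[0,0,0],[0,0,0]],[0.8,[0,0,0],[0,0,0]],[0.8,[0,0,0],[0,0,0]],[0.8,[0,0,0],[0,0,0]]]'; python3 to.py 418.4 -113.2 46
```

```text
time_s: 8.62
position: [0.4183, -0.113, 0.0464]
eef_rot: [-0.001, 3.14, -0.001]
ft_force: [0.2, 0.5, -0.3]
grip_width: 0.549
t8.62 pos [ 418.3 -113.    46.4] F [ 0.2  0.5 -0.3] w 0.549
shift [-0.0001 -0.0002  0.0004] turn [-0.0003  0.0014  0.0004]
time_s: 9.12
position: [0.4186, -0.1132, 0.0471]
eef_rot: [-0.001, 3.139, -0.001]
ft_force: [-1.2, -1.3, 5.7]
grip_width: 0.383
t9.12 pos [ 418.6 -113.2   47.1] F [-1.2 -1.3  5.7] w 0.383
shift [0.0002 0.     0.0011] turn [-0.0009  0.0029  0.0003]
```

```bash
python3 -m jog '[[0.8,[0,0,-0.01],[0,0,0]],[0.8,[0,0,-0.04],[0,0,0]],[0.8,[0,0,-0.08],[0,0,0]],[0.8,[0,0,-0.12],[0,0,0]],[0.8,[-0.05,-0.02,-0.12],[0,0,0]],[0.8,[-0.1845,-0.0611,-0.12],[0,0,0]],[0.8,[-0.1845,-0.0611,-0.12],[0,0,0]],[0.8,[-0.1845,-0.0611,-0.12],[0,0,0]],[0.8,[-0.1845,-0.0611,-0.12],[0,0,0]],[0.8,[-0.1845,-0.0611,-0.12],[0,0,0]],[0.8,[-0.1845,-0.0611,-0.12],[0,0,0]],[0.8,[-0.1845,-0.0611,-0.12],[0,0,0]]]'; python3 to.py 603 -174.3 150
```

```text
time_s: 10.12
position: [0.6019, -0.1738, 0.166]
eef_rot: [0.001, -3.141, -0.0]
ft_force: [0.5, 0.1, -2.9]
grip_width: 0.379
t10.12 pos [ 601.9 -173.8  166. ] F [ 0.5  0.1 -2.9] w 0.379
shift [-0.0011 -0.0005  0.016 ] turn [ 0.0002 -0.0002  0.0004]
```

```bash
python3 -m jog '[[0.8,[-0.0006,-0.0003,0.02],[0,0,0]],[0.8,[-0.0006,-0.0003,0.03],[0,0,0]],[0.8,[-0.0006,-0.0003,0.03],[0,0,0]],[0.8,[-0.0006,-0.0003,0.03],[0,0,0]]]'; python3 to.py 603 -174.3 130;  python3 - <<'E'
from meas import *
s=shot('side','side9')
cv2.imwrite('pics/side9c.png',cv2.resize(s['image'][60:230,180:340,::-1],None,fx=4,fy=3.5,interpolation=cv2.INTER_CUBIC))
W=cloud(s);c=s['image'].max(-1)
for z in np.arange(.05,.15,.004):
  m=(np.hypot(W[...,0]-.603,W[...,1]+.172)<.042)&(W[...,2]>z)&(W[...,2]<z+.004)&(c>70); P=W[m]
  if len(P)>5: print(round(z,3),len(P),P.min(0).round(4),P.max(0).round(4),np.percentile(P[:,0],[2,98]).mean().round(4))
E
```

```text
time_s: 10.45
position: [0.602, -0.174, 0.1362]
eef_rot: [-0.001, 3.141, -0.0]
ft_force: [0.1, -0.6, -2.2]
grip_width: 0.38
t10.45 pos [ 602.  -174.   136.2] F [ 0.1 -0.6 -2.2] w 0.38
shift [-0.001  -0.0003  0.0062] turn [-0.      0.0002  0.0005]
0.05 67 [ 0.5713 -0.1962  0.0502] [ 0.6332 -0.1308  0.0539] 0.601
0.054 89 [ 0.5702 -0.1957  0.054 ] [ 0.634  -0.1316  0.0579] 0.6025
0.058 91 [ 0.5718 -0.1964  0.058 ] [ 0.6363 -0.1405  0.0619] 0.6035
0.062 89 [ 0.5735 -0.2017  0.062 ] [ 0.6306 -0.1377  0.066 ] 0.6022
0.066 141 [ 0.5734 -0.2001  0.066 ] [ 0.6331 -0.1382  0.0696] 0.6031
0.086 6 [ 0.5943 -0.1738  0.0878] [ 0.6157 -0.1625  0.0894] 0.6047
0.09 13 [ 0.5886 -0.1704  0.0902] [ 0.6117 -0.1578  0.0939] 0.5999
0.094 13 [ 0.5881 -0.1673  0.0943] [ 0.611 -0.158  0.097] 0.5997
0.102 21 [ 0.5749 -0.1665  0.1031] [ 0.6289 -0.1449  0.1059] 0.6021
0.106 44 [ 0.5737 -0.1719  0.106 ] [ 0.6277 -0.1432  0.11  ] 0.5997
0.11 96 [ 0.5728 -0.1843  0.11  ] [ 0.6301 -0.1436  0.114 ] 0.601
0.114 81 [ 0.5739 -0.1997  0.114 ] [ 0.631  -0.1439  0.1179] 0.6026
0.118 21 [ 0.588  -0.1673  0.1181] [ 0.618  -0.1477  0.1219] 0.6022
0.122 19 [ 0.5865 -0.1741  0.1223] [ 0.6187 -0.1458  0.1259] 0.6026
0.126 11 [ 0.5867 -0.1725  0.1263] [ 0.6175 -0.1505  0.1298] 0.6016
0.13 11 [ 0.586  -0.1682  0.13  ] [ 0.6179 -0.1497  0.1338] 0.6021
0.134 21 [ 0.5861 -0.1925  0.134 ] [ 0.619  -0.1484  0.138 ] 0.6023
0.138 19 [ 0.5874 -0.1909  0.1381] [ 0.6176 -0.1486  0.1413] 0.5988
```

View pics/side9c.png

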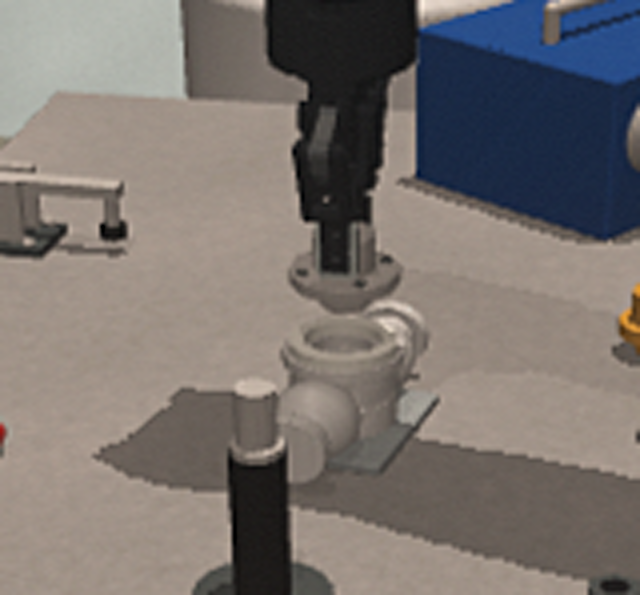

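Run:
```python
from meas import *
s=np.load('pics/side9.npz'); s0=np.load('pics/side0.npz'); g=np.array([.603,-.171])
W=cloud(s); print('bonnet',measure(s,g,.045,.111,.1195,.1152))
print('gasket',measure(s,g,.036,.065,.073,.068)); print('valve0',measure(s0,g,.045,.0565,.066,.06),measure(s0,g,.045,.058,.066,.06))
s7=np.load('pics/side7.npz');print('gasket7',measure(s7,g,.036,.065,.073,.068))
# mouth bore ellipse in side0: dark hole; inner contour of top band
for nm,D,z0,z1,zt in(('valve hole',s0,.0565,.066,.06),('gask hole7',s7,.0635,.073,.068)):
    W=cloud(D);m=band(W,g,.045,z0,z1).astype(np.uint8)
    cs,h=cv2.findContours(m,cv2.RETR_CCOMP,cv2.CHAIN_APPROX_NONE)
    for c,hh in zip(cs,h[0]):
        if len(c)>20:
            P=np.array([pt(D,u,v,zt)[:2] for u,v in c[:,0]]);A=np.c_[2*P,np.ones(len(P))];q=np.linalg.lstsq(A,(P**2).sum(1),rcond=None)[0]
            print(nm,len(c),hh[3],q[:2].round(4),2*np.sqrt(q[2]+q[0]**2+q[1]**2))
```

```text
bonnet (array([ 601.1, -169.5,   63.9,  114. ,  186. ]), array([ 599. , -163.8,  114.2]))
gasket (array([ 602.6, -166.9,   61.9,   67. ,  175. ]), array([ 602.6, -168.3,   67. ]))
valve0 (array([ 603.4, -170.2,   68.3,   58.9,  285. ]), array([ 603.9, -171.9,   58.9])) (array([ 603.7, -171.2,   66.8,   59.2,  222. ]), array([ 603.7, -172.3,   59.3]))
gasket7 (array([ 602.7, -167.2,   61.3,   67. ,  170. ]), array([ 603.2, -168.5,   67.1]))
valve hole 71 -1 [ 0.6034 -0.1704] 0.06543297533419763
valve hole 38 0 [ 0.6034 -0.1707] 0.034810554197119106
gask hole7 61 -1 [ 0.6024 -0.1663] 0.06092702677971906
gask hole7 42 0 [ 0.6024 -0.1669] 0.04024789938159497
```

```bash
python3 -m jog '[[0.8,[-0.0016,-0.0004,0.01],[0,0,0]],[0.8,[-0.0016,-0.0004,0.018],[0,0,0]],[0.8,[-0.0016,-0.0004,0.022],[0,0,0]],[0.8,[-0.0016,-0.0004,0.022],[0,0,0]],[0.8,[-0.0016,-0.0004,0.022],[0,0,0]]]'; python3 to.py 603.5 -174.4 99;  python3 - <<'E'
from meas import *
s=shot('side','side10')
cv2.imwrite('pics/side10c.png',cv2.resize(s['image'][60:200,210:330,::-1],None,fx=5,fy=4,interpolation=cv2.INTER_CUBIC))
E
python3 -m jog '[[0.8,[0,0,0.003],[0,0,0]],[0.8,[0,0,0.006],[0,0,0]],[0.8,[0,0,0.009],[0,0,0]],[0.8,[0,0,0.009],[0,0,0]]]'; python3 to.py 603.5 -174.4 99
```

```text
time_s: 10.92
position: [0.6044, -0.1746, 0.1136]
eef_rot: [-0.001, 3.141, -0.0]
ft_force: [-0.0, -1.0, -3.4]
grip_width: 0.381
t10.92 pos [ 604.4 -174.6  113.6] F [-0.  -1.  -3.4] w 0.381
shift [0.0009 0.0002 0.0146] turn [-0.0001  0.0003  0.0004]
time_s: 11.3
position: [0.6044, -0.1746, 0.1043]
eef_rot: [-0.001, 3.141, -0.0]
ft_force: [-0.1, 0.1, -3.3]
grip_width: 0.383
t11.30 pos [ 604.4 -174.6  104.3] F [-0.1  0.1 -3.3] w 0.383
shift [0.0009 0.0002 0.0053] turn [-0.0001  0.0002  0.0004]
```

View pics/side10c.png

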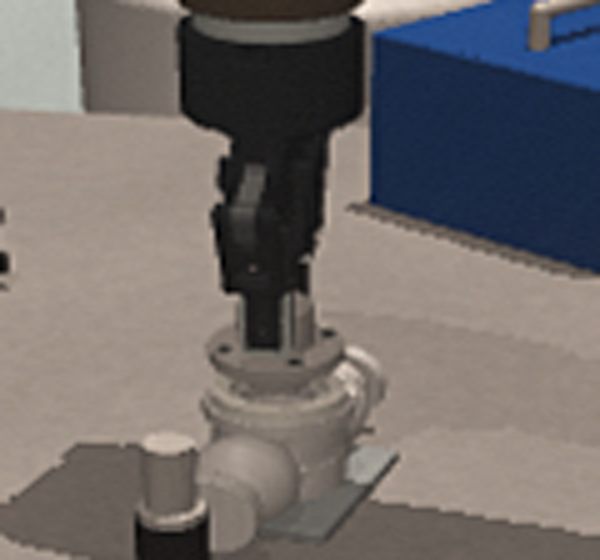

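```bash
python3 -m jog '[[0.8,[0.0003,0,0.002],[0,0,0]],[0.8,[0.0003,0,0.004],[0,0,0]],[0.8,[0.0003,0,0.005],[0,0,0]],[0.8,[0.0003,0,0.005],[0,0,0]]]'; python3 to.py 603.5 -174.4 99
```

```text
time_s: 11.63
position: [0.6044, -0.1747, 0.1003]
eef_rot: [-0.001, 3.14, -0.001]
ft_force: [-0.2, -0.0, -2.6]
grip_width: 0.383
t11.63 pos [ 604.4 -174.7  100.3] F [-0.2 -0.  -2.6] w 0.383
shift [0.0009 0.0003 0.0013] turn [-0.0003  0.0016  0.0004]
```

```bash
python3 -m jog '[[0.8,[0,0,0.001],[0,0,0]],[0.8,[0,0,0.0015],[0,0,0]],[0.8,[0,0,0.0015],[0,0,0]]]'; python3 to.py 603.5 -174.4 99;python3 -m jog '[[0.45,[0,0,0.001],[0,0,0]],[0.45,[0,0,0.001],[0,0,0]],[0.45,[0,0,0.001],[0,0,0]],[0.45,[0,0,0.001],[0,0,0]]]'; python3 to.py; python3 -m jog '[[0.45,[0,0,-0.01],[0,0,0]],[0.45,[0,0,-0.04],[0,0,0]],[0.45,[0,0,-0.08],[0,0,0]],[0.45,[0,0,-0.11],[0,0,0]],[0.45,[0,0,-0.11],[0,0,0]]]';  python3 - <<'E'
from meas import *
s=shot('side','side11')
cv2.imwrite('pics/side11c.png',cv2.resize(s['image'][60:200,210:330,::-1],None,fx=5,fy=4,interpolation=cv2.INTER_CUBIC))
g=np.array([.603,-.171])
print(measure(s,g,.04,.075,.081,.078),measure(s,g,.025,.097,.108,.102))
E
```

```text
time_s: 11.88
position: [0.6046, -0.1748, 0.1001]
eef_rot: [-0.001, 3.139, -0.001]
ft_force: [-2.2, 0.3, 6.9]
grip_width: 0.381
t11.88 pos [ 604.6 -174.8  100.1] F [-2.2  0.3  6.9] w 0.381
shift [0.0011 0.0004 0.0011] turn [-0.0006  0.0027  0.0004]
time_s: 12.22
position: [0.6044, -0.1747, 0.0975]
eef_rot: [-0.001, 3.14, -0.001]
ft_force: [-0.4, -0.1, -0.2]
grip_width: 0.551
t12.22 pos [ 604.4 -174.7   97.5] F [-0.4 -0.1 -0.2] w 0.551
time_s: 12.63
position: [0.6059, -0.1752, 0.2159]
eef_rot: [-0.001, 3.131, -0.005]
ft_force: [0.6, -0.8, 1.5]
grip_width: 0.552
(array([ 603.6, -170.4,   60. ,   77.3,  173. ]), array([ 602.6, -165.2,   77.3])) (array([ 604.1, -168. ,   37. ,  100.5,   93. ]), array([ 604.3, -172.1,  100.3]))
```

View pics/side11c.png

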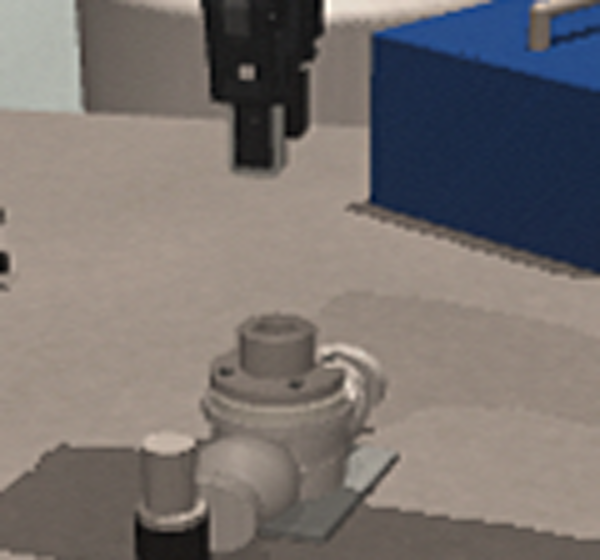

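```bash
python3 to.py 606.5 18 170; python3 -m jog '[[0.6,[-0.001,0.193,0.02],[-0.0025,0.01,0]],[0.6,[-0.001,0.193,0.04],[-0.0025,0.01,0]],[0.6,[-0.001,0.193,0.04],[-0.0025,0.01,0]],[0.6,[-0.001,0.193,0.04],[-0.0025,0.01,0]],[0.6,[-0.001,0.193,0.04],[-0.0025,0.01,0]],[0.6,[-0.001,0.193,0.04],[-0.0025,0.01,0]],[0.6,[-0.001,0.193,0.04],[-0.0025,0.01,0]],[0.6,[-0.001,0.193,0.04],[-0.0025,0.01,0]]]'; python3 to.py 606.5 18 160
```

```text
t12.68 pos [ 605.6 -175.1  212.6] F [ 0.6 -0.1 -1.1] w 0.551
shift [-0.0007  0.1932  0.0421] turn [-0.0023  0.0079  0.0004]
time_s: 13.35
position: [0.6051, 0.0181, 0.1674]
eef_rot: [0.001, -3.132, -0.003]
ft_force: [0.3, -1.1, 0.6]
grip_width: 0.404
t13.35 pos [605.1  18.1 167.4] F [ 0.3 -1.1  0.6] w 0.404
shift [-0.0015 -0.0001  0.0074] turn [ 0.0018 -0.0093  0.0008]
```

```bash
python3 -m jog '[[0.6,[-0.001,0,0.005],[0.0015,-0.008,0]],[0.6,[-0.001,0,0.008],[0.0015,-0.008,0]],[0.6,[-0.001,0,0.008],[0.0015,-0.008,0]]]'; python3 to.py 606.5 18 122;  python3 - <<'E'
from meas import *
s=shot('side','side12');t=shot('top','top12')
cv2.imwrite('pics/side12c.png',cv2.resize(s['image'][70:250,180:320,::-1],None,fx=4,fy=3.3,interpolation=cv2.INTER_CUBIC))
cv2.imwrite('pics/top12c.png',cv2.resize(t['image'][120:240,220:440,::-1],None,fx=3,fy=3,interpolation=cv2.INTER_CUBIC))
W=cloud(s);c=s['image'].max(-1)
for z in np.arange(.095,.18,.005):
  m=(np.hypot(W[...,0]-.606,W[...,1]-.02)<.05)&(W[...,2]>z)&(W[...,2]<z+.005); P=W[m]
  if len(P)>5: print(round(z,3),len(P),P.min(0).round(4),P.max(0).round(4),np.percentile(P[:,0],[2,98]).mean().round(4))
E
```

```text
time_s: 13.6
position: [0.6059, 0.0172, 0.1587]
eef_rot: [-0.002, -3.14, -0.001]
ft_force: [-0.5, -1.4, -0.1]
grip_width: 0.398
t13.60 pos [605.9  17.2 158.7] F [-0.5 -1.4 -0.1] w 0.398
shift [-0.0007  0.0008  0.0367] turn [ 0.0006 -0.0017 -0.0011]
0.095 36 [0.5959 0.0194 0.095 ] [0.6207 0.0319 0.0999] 0.6087
0.1 44 [0.596  0.0126 0.1   ] [0.6203 0.0328 0.1047] 0.6083
0.105 21 [0.6    0.0176 0.1051] [0.616  0.028  0.1099] 0.6079
0.11 24 [0.5994 0.0178 0.11  ] [0.6159 0.0276 0.1148] 0.6076
0.115 23 [0.5993 0.0189 0.1153] [0.6152 0.029  0.1198] 0.6072
0.12 25 [0.5991 0.0159 0.1202] [0.6151 0.0302 0.125 ] 0.607
0.125 22 [0.6001 0.0209 0.1253] [0.6174 0.031  0.1296] 0.6084
0.13 10 [0.5986 0.0136 0.13  ] [0.6083 0.0281 0.1342] 0.6033
0.14 28 [ 0.5967 -0.0016  0.1401] [0.6177 0.0439 0.1448] 0.6072
0.145 35 [ 0.5955 -0.0044  0.1454] [0.6172 0.0479 0.1498] 0.6064
0.15 45 [ 0.5956 -0.0045  0.1501] [0.6177 0.0506 0.1548] 0.6066
0.155 41 [ 0.5951 -0.0049  0.155 ] [0.6163 0.0513 0.1599] 0.6046
0.16 49 [ 0.5957 -0.0055  0.16  ] [0.6172 0.0507 0.1646] 0.6062
0.165 45 [ 0.5956 -0.0049  0.165 ] [0.6172 0.0505 0.1698] 0.6061
0.17 46 [ 0.5954 -0.0044  0.17  ] [0.6157 0.0501 0.175 ] 0.6043
0.175 28 [ 0.5951 -0.0125  0.175 ] [0.6127 0.0502 0.18  ] 0.6039
```

View pics/side12c.png

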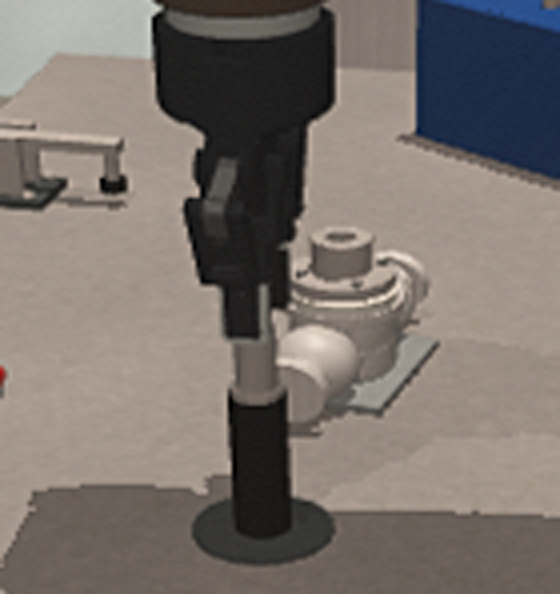

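View pics/top12c.png

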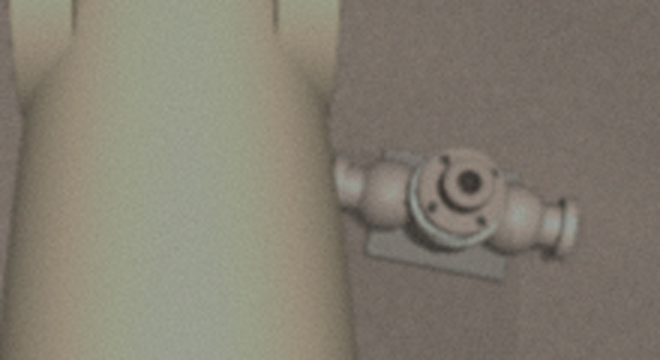

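```bash
python3 - <<'E'
from meas import *
t=np.load('pics/top12.npz'); g=np.array([.602,-.174])
print(measure(t,g,.025,.096,.108,.102),measure(t,g,.036,.073,.082,.078))
E
python3 -m jog '[[0.6,[-0.0012,0.0003,0.01],[0.0005,-0.001,0]],[0.6,[-0.0012,0.0003,0.02],[0.0005,-0.001,0]],[0.6,[-0.0012,0.0003,0.03],[0.0005,-0.001,0]],[0.6,[-0.0012,0.0003,0.037],[0.0005,-0.001,0]],[0.6,[-0.0012,0.0003,0.037],[0.0005,-0.001,0]],[0.6,[-0.0012,0.0003,0.037],[0.0005,-0.001,0]]]'; python3 to.py 607.2 18 122
```

```text
(array([ 602. , -174.2,   33.3,   99.3,  181. ]), array([ 602.7, -174.9,   99.4])) (array([ 601.8, -174.2,   58.9,   75.8,  373. ]), array([ 599.3, -172.7,   75.9]))
time_s: 14.2
position: [0.6069, 0.0187, 0.1217]
eef_rot: [0.001, -3.14, -0.0]
ft_force: [-0.1, -0.3, 0.3]
grip_width: 0.4
t14.20 pos [606.9  18.7 121.7] F [-0.1 -0.3  0.3] w 0.4
shift [-0.0003 -0.0007 -0.0003] turn [ 0.0001 -0.0012  0.0005]
```

```bash
python3 -m jog '[[0.95,[0,0,0],[0,0,0]],[0.95,[0,0,0],[0,0,0]],[0.95,[0,0,0],[0,0,0]],[0.95,[0,0,0],[0,0,0]],[0.95,[0,0,0],[0,0,0]],[0.95,[0,0,0],[0,0,0]]]'; python3 to.py 603.4 -174.6 240;  python3 -m jog '[[0.95,[0,0,-0.01],[0,0,0]],[0.95,[0,0,-0.03],[0,0,0]],[0.95,[0,0,-0.06],[0,0,0]],[0.95,[0,0,-0.09],[0,0,0]],[0.95,[0,0,-0.118],[0,0,0]],[0.95,[0,0,-0.118],[0,0,0]],[0.95,[0,0,-0.118],[0,0,0]]]'; python3 to.py 603.4 -174.6 240
```

```text
time_s: 14.7
position: [0.6076, 0.0183, 0.1232]
eef_rot: [-0.0, 3.14, -0.001]
ft_force: [-1.4, -5.5, 4.6]
grip_width: 0.215
t14.70 pos [607.6  18.3 123.2] F [-1.4 -5.5  4.6] w 0.215
shift [ 0.004  -0.1929 -0.1168] turn [-0.0004  0.0011  0.    ]
time_s: 15.28
position: [0.6079, 0.0192, 0.2423]
eef_rot: [-0.001, 3.139, 0.002]
ft_force: [-0.8, 0.3, -2.8]
grip_width: 0.214
t15.28 pos [607.9  19.2 242.3] F [-0.8  0.3 -2.8] w 0.214
shift [ 0.0047 -0.1938  0.0021] turn [0.0013 0.0031 0.0008]
```

```bash
python3 -m jog '[[0.95,[0.004,-0.193,0],[0,0.001,0]],[0.95,[0.004,-0.193,0],[0,0.001,0]],[0.95,[0.004,-0.193,0],[0,0.001,0]],[0.95,[0.004,-0.193,0],[0,0.001,0]],[0.95,[0.004,-0.193,0],[0,0.001,0]],[0.95,[0.004,-0.193,0],[0,0.001,0]],[0.95,[0.004,-0.193,0],[0,0.001,0]],[0.95,[0.004,-0.193,0],[0,0.001,0]]]'; python3 to.py 603.7 -174.6 226;  python3 - <<'E'
from meas import *
s=shot('side','side13')
cv2.imwrite('pics/side13c.png',cv2.resize(s['image'][0:200,200:340,::-1],None,fx=4,fy=3,interpolation=cv2.INTER_CUBIC))
W=cloud(s)
for z in np.arange(.085,.25,.006):
  m=(np.hypot(W[...,0]-.604,W[...,1]+.17)<.03)&(W[...,2]>z)&(W[...,2]<z+.006); P=W[m]
  if len(P)>5: print(round(z,3),len(P),np.percentile(P[:,0],[5,95]).round(4),np.percentile(P[:,0],[2,98]).mean().round(4),np.percentile(P[:,1],95).round(4))
E
```

```text
time_s: 15.95
position: [0.6031, -0.1739, 0.2391]
eef_rot: [0.0, -3.139, -0.002]
ft_force: [0.7, 0.3, -2.3]
grip_width: 0.22
t15.95 pos [ 603.1 -173.9  239.1] F [ 0.7  0.3 -2.3] w 0.22
shift [-0.0007 -0.0007  0.0131] turn [ 0.0015 -0.0028  0.0002]
0.085 36 [0.5893 0.6168] 0.6039 -0.1573
0.091 47 [0.592  0.6174] 0.6044 -0.1575
0.097 95 [0.5903 0.618 ] 0.6043 -0.1575
0.121 8 [0.5993 0.6078] 0.6037 -0.1674
0.127 15 [0.5976 0.6083] 0.6029 -0.1665
0.133 18 [0.5973 0.6078] 0.6024 -0.1642
0.139 15 [0.5972 0.6082] 0.6028 -0.1654
0.145 16 [0.5975 0.607 ] 0.6022 -0.1665
0.151 14 [0.5985 0.6075] 0.6028 -0.1655
0.157 14 [0.5993 0.6073] 0.6033 -0.1666
0.163 13 [0.599  0.6074] 0.6032 -0.1677
0.169 12 [0.5988 0.6072] 0.6031 -0.1663
0.175 15 [0.5986 0.6068] 0.6028 -0.1651
0.181 13 [0.5989 0.6069] 0.6029 -0.1663
0.187 15 [0.5986 0.6082] 0.6039 -0.1648
0.193 17 [0.599  0.6096] 0.6042 -0.1661
0.199 17 [0.5985 0.6089] 0.6037 -0.1652
0.205 11 [0.5996 0.6093] 0.6044 -0.1634
0.211 39 [0.592  0.6137] 0.603 -0.1602
0.217 21 [0.5935 0.611 ] 0.6026 -0.1566
0.223 33 [0.5927 0.6143] 0.6036 -0.1508
0.229 42 [0.5926 0.6128] 0.6034 -0.1484
0.235 40 [0.5929 0.6136] 0.6036 -0.148
0.241 36 [0.5925 0.6143] 0.6034 -0.1495
0.247 47 [0.5925 0.611 ] 0.603 -0.1481
```

View pics/side13c.png

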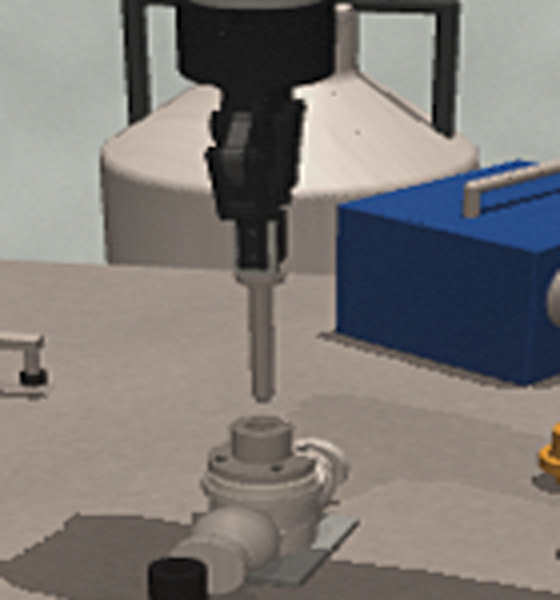

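```bash
python3 -m jog '[[0.95,[-0.0011,-0.001,0.005],[0.0007,-0.0014,0]],[0.95,[-0.0011,-0.001,0.012],[0.0007,-0.0014,0]],[0.95,[-0.0011,-0.001,0.02],[0.0007,-0.0014,0]],[0.95,[-0.0011,-0.001,0.02],[0.0007,-0.0014,0]]]'; python3 to.py 603.7 -174.6 226;python3 -m jog '[[0.95,[0,0,0.005],[0,0,0]],[0.95,[0,0,0.01],[0,0,0]],[0.95,[0,0,0.015],[0,0,0]],[0.95,[0,0,0.015],[0,0,0]]]'; python3 to.py 603.7 -174.6 226;  python3 - <<'E'
from meas import *
s=shot('side','side14')
cv2.imwrite('pics/side14c.png',cv2.resize(s['image'][0:200,200:340,::-1],None,fx=4,fy=3,interpolation=cv2.INTER_CUBIC))
E
```

```text
time_s: 16.33
position: [0.604, -0.1746, 0.218]
eef_rot: [0.002, -3.139, -0.001]
ft_force: [-0.7, 0.2, -2.6]
grip_width: 0.218
t16.33 pos [ 604.  -174.6  218. ] F [-0.7  0.2 -2.6] w 0.218
shift [ 0.0003 -0.     -0.008 ] turn [ 0.0003 -0.0022  0.0013]
time_s: 16.67
position: [0.6042, -0.1753, 0.2042]
eef_rot: [0.001, -3.141, 0.0]
ft_force: [-0.4, 0.3, -2.5]
grip_width: 0.213
t16.67 pos [ 604.2 -175.3  204.2] F [-0.4  0.3 -2.5] w 0.213
shift [ 0.0005  0.0007 -0.0218] turn [-0.0001 -0.0008  0.0004]
```

View pics/side14c.png

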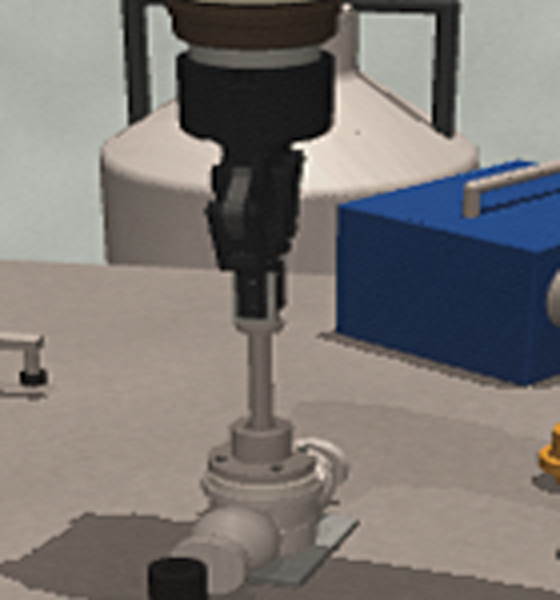

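```bash
python3 -m jog '[[0.95,[0,0,0.007],[0,0,0]],[0.95,[0,0,0.014],[0,0,0]],[0.95,[0,0,0.021],[0,0,0]],[0.95,[0,0,0.028],[0,0,0]],[0.95,[0,0,0.035],[0,0,0]],[0.95,[0,0,0.042],[0,0,0]],[0.95,[0,0,0.048],[0,0,0]],[0.95,[0,0,0.048],[0,0,0]]]'; python3 to.py 603.9 -174.8 130;python3 -m jog '[[0.95,[0,0,0.004],[0,0,0]],[0.95,[0,0,0.008],[0,0,0]],[0.95,[0,0,0.012],[0,0,0]],[0.95,[0,0,0.016],[0,0,0]],[0.95,[0,0,0.016],[0,0,0]]]'; python3 to.py 603.9 -174.8 130
```

```text
time_s: 17.38
position: [0.604, -0.1752, 0.1557]
eef_rot: [0.001, -3.14, -0.0]
ft_force: [-0.0, -0.1, -1.5]
grip_width: 0.216
t17.38 pos [ 604.  -175.2  155.7] F [-0.  -0.1 -1.5] w 0.216
shift [0.     0.0004 0.0257] turn [ 0.0001 -0.0015  0.0004]
time_s: 17.8
position: [0.6042, -0.1753, 0.1405]
eef_rot: [0.001, -3.141, 0.0]
ft_force: [0.6, -0.1, -2.2]
grip_width: 0.218
t17.80 pos [ 604.2 -175.3  140.5] F [ 0.6 -0.1 -2.2] w 0.218
shift [0.0003 0.0005 0.0105] turn [-0.0002 -0.0005  0.0004]
```

Through the guide bore without contact. Now the last 10 mm down, then release.

```bash
python3 -m jog '[[0.95,[0,0,0.004],[0,0,0]],[0.95,[0,0,0.008],[0,0,0]],[0.95,[0,0,0.0095],[0,0,0]],[0.95,[0,0,0.0095],[0,0,0]]]'; python3 to.py 603.9 -174.8 130;python3 -m jog '[[0.95,[0,0,0.001],[0,0,0]],[0.95,[0,0,0.001],[0,0,0]]]'; python3 to.py 603.9 -174.8 130
```

```text
time_s: 18.13
position: [0.6043, -0.1753, 0.1314]
eef_rot: [0.001, -3.141, 0.0]
ft_force: [0.2, 0.1, -1.9]
grip_width: 0.21
t18.13 pos [ 604.3 -175.3  131.4] F [ 0.2  0.1 -1.9] w 0.21
shift [0.0004 0.0005 0.0014] turn [-0.0003 -0.0002  0.0004]
time_s: 18.3
position: [0.6045, -0.1754, 0.131]
eef_rot: [-0.001, 3.141, -0.001]
ft_force: [0.2, -0.1, -2.7]
grip_width: 0.214
t18.30 pos [ 604.5 -175.4  131. ] F [ 0.2 -0.1 -2.7] w 0.214
shift [0.0006 0.0006 0.001 ] turn [-0.0005  0.0007  0.0004]
```

```bash
python3 -m jog '[[0.95,[0,0,0.001],[0,0,0]],[0.6,[0,0,0.001],[0,0,0]],[0.6,[0,0,0.001],[0,0,0]],[0.6,[0,0,0.001],[0,0,0]],[0.6,[0,0,0.001],[0,0,0]],[0.6,[0,0,-0.01],[0,0,0]],[0.6,[0,0,-0.04],[0,0,0]],[0.6,[0,0,-0.08],[0,0,0]],[0.6,[0,0,-0.08],[0,0,0]],[0.6,[0,0,-0.08],[0,0,0]]]'; python3 to.py 444 94 120;  python3 - <<'E'
from meas import *
s=shot('side','side15')
cv2.imwrite('pics/side15c.png',cv2.resize(s['image'][40:200,200:340,::-1],None,fx=4,fy=3.5,interpolation=cv2.INTER_CUBIC))
print(measure(s,np.array([.604,-.172]),.025,.132,.15,.142))
W=cloud(s)
for z in np.arange(.1,.145,.004):
  m=(np.hypot(W[...,0]-.604,W[...,1]+.17)<.03)&(W[...,2]>z)&(W[...,2]<z+.004); P=W[m]
  if len(P)>5: print(round(z,3),len(P),np.percentile(P[:,0],[5,95]).round(4))
E
```

```text
time_s: 19.13
position: [0.6056, -0.1757, 0.2149]
eef_rot: [-0.0, 3.135, -0.003]
ft_force: [-0.7, 0.4, -0.1]
grip_width: 0.407
t19.13 pos [ 605.6 -175.7  214.9] F [-0.7  0.4 -0.1] w 0.407
shift [0.1621 0.27   0.0933] turn [-0.0021  0.0062  0.0003]
(array([ 602. , -163.2,   31.6,  139.7,   66. ]), array([ 604.5, -170.6,  138.7]))
0.1 40 [0.5904 0.6185]
0.104 29 [0.5952 0.6166]
0.108 15 [0.5966 0.6096]
0.112 14 [0.5959 0.6121]
0.116 16 [0.5966 0.6124]
0.12 15 [0.5957 0.6118]
0.124 20 [0.5958 0.6122]
0.128 14 [0.5973 0.6125]
0.132 18 [0.5956 0.6127]
0.136 18 [0.5959 0.6143]
0.14 30 [0.5985 0.6124]
```

View pics/side15c.png

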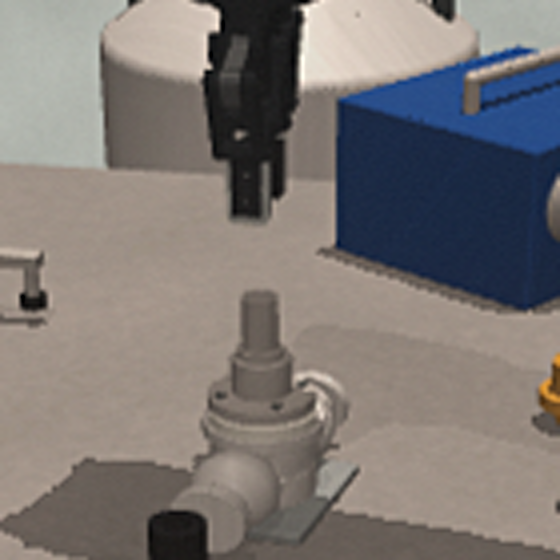

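```bash
python3 -m jog '[[0.34,[0.1613,0.2695,0.02],[-0.002,0.006,0]],[0.34,[0.1613,0.2695,0.04],[-0.002,0.006,0]],[0.34,[0.1613,0.2695,0.06],[-0.002,0.006,0]],[0.34,[0.1613,0.2695,0.09],[-0.002,0.006,0]],[0.34,[0.1613,0.2695,0.12],[-0.002,0.006,0]],[0.34,[0.1613,0.2695,0.14],[-0.002,0.006,0]],[0.34,[0.1613,0.2695,0.15],[-0.002,0.006,0]],[0.34,[0.1613,0.2695,0.155],[-0.002,0.006,0]],[0.34,[0.1613,0.2695,0.155],[-0.002,0.006,0]],[0.34,[0.1613,0.2695,0.155],[-0.002,0.006,0]],[0.34,[0.1613,0.2695,0.155],[-0.002,0.006,0]],[0.34,[0.1613,0.2695,0.155],[-0.002,0.006,0]]]'; python3 to.py 444.8 93.5 18.5;  python3 - <<'E'
from meas import *
s=shot('side','side16');t=shot('top','top16')
cv2.imwrite('pics/side16c.png',cv2.resize(s['image'][120:290,240:400,::-1],None,fx=4,fy=3.5,interpolation=cv2.INTER_CUBIC))
cv2.imwrite('pics/top16c.png',cv2.resize(t['image'][120:320,160:460,::-1],None,fx=2.5,fy=2.5,interpolation=cv2.INTER_CUBIC))
g=np.array([.602,-.174])
print(measure(t,g,.02,.132,.15,.142),measure(t,g,.036,.073,.082,.078))
print(measure(s,np.array([.4448,.094]),.035,.004,.013,.008))
W=cloud(s);c=s['image'].max(-1)
m=(np.hypot(W[...,0]-.4448,W[...,1]-.13)<.03)&(W[...,2]>.03)&(W[...,2]<.07); P=W[m]; print(P.min(0),P.max(0))
E
```

```text
time_s: 20.18
position: [0.4433, 0.0938, 0.056]
eef_rot: [0.001, -3.136, -0.002]
ft_force: [0.8, -0.2, -0.1]
grip_width: 0.658
t20.18 pos [443.3  93.8  56. ] F [ 0.8 -0.2 -0.1] w 0.658
shift [-0.0017 -0.0004  0.0375] turn [ 0.0013 -0.0053  0.0008]
(array([ 602.2, -173.6,   20.1,  139.5,   94. ]), array([ 603. , -174.1,  139.2])) (array([ 602.1, -174.6,   58.5,   76.1,  358. ]), array([ 598.2, -171.9,   76.2]))
(array([444.6,  95.4,  45.2,   7.1, 150. ]), array([443.8,  99.6,   6.9]))
[0.43318714 0.12129649 0.03947683] [0.45520777 0.13910626 0.06993918]
```

View pics/side16c.png

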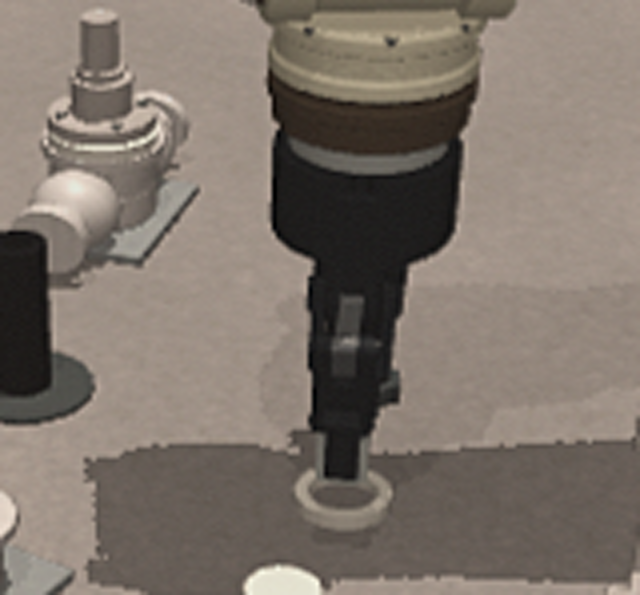

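View pics/top16c.png

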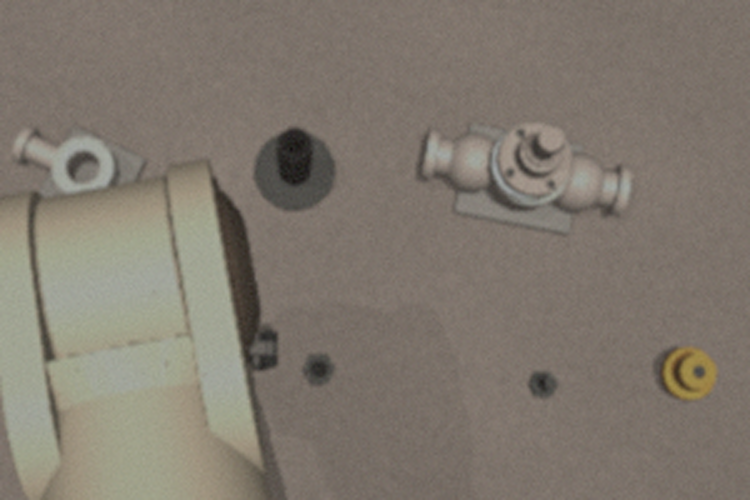

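```bash
python3 -m jog '[[0.34,[-0.0006,0,0.015],[0.001,-0.005,0]],[0.34,[-0.0006,0,0.027],[0.001,-0.005,0]],[0.34,[-0.0006,0,0.034],[0.001,-0.005,0]],[0.34,[-0.0006,0,0.0375],[0.001,-0.005,0]],[0.34,[-0.0006,0,0.0375],[0.001,-0.005,0]],[0.34,[-0.0006,0,0.0375],[0.001,-0.005,0]]]'; python3 to.py 444 93.5 18.5; python3 -m jog '[[0.65,[0,0,0],[0,0,0]],[0.65,[0,0,0],[0,0,0]],[0.65,[0,0,0],[0,0,0]],[0.65,[0,0,0],[0,0,0]],[0.65,[0,0,0],[0,0,0]],[0.65,[0,0,0],[0,0,0]]]'; python3 to.py 444 93.5 18.5
```

```text
time_s: 20.78
position: [0.4437, 0.0939, 0.0184]
eef_rot: [0.0, -3.141, -0.001]
ft_force: [1.4, 0.1, 0.6]
grip_width: 0.662
t20.78 pos [443.7  93.9  18.4] F [1.4 0.1 0.6] w 0.662
shift [-0.0003 -0.0004 -0.0001] turn [ 0.0004 -0.0006  0.0001]
time_s: 21.28
position: [0.444, 0.0941, 0.0194]
eef_rot: [-0.001, 3.141, 0.001]
ft_force: [-1.6, -1.6, 5.9]
grip_width: 0.477
t21.28 pos [444.   94.1  19.4] F [-1.6 -1.6  5.9] w 0.477
shift [ 0.     -0.0006  0.0009] turn [0.0005 0.001  0.0004]
```

```bash
python3 -m jog '[[0.65,[0,0,-0.01],[0,0,0]],[0.65,[0,0,-0.03],[0,0,0]],[0.65,[0,0,-0.06],[0,0,0]],[0.65,[0,0,-0.1],[0,0,0]],[0.65,[-0.05,0.03,-0.1],[0,0,0]],[0.65,[-0.152,0.097,-0.1],[0,0,0]],[0.65,[-0.152,0.097,-0.1],[0,0,0]],[0.65,[-0.152,0.097,-0.09],[0,0,0]],[0.65,[-0.152,0.097,-0.09],[0,0,0]],[0.65,[-0.152,0.097,-0.08],[0,0,0]],[0.65,[-0.152,0.097,-0.075],[0,0,0]],[0.65,[-0.152,0.097,-0.075],[0,0,0]]]'; python3 to.py 596 191 70;  python3 - <<'E'
from meas import *
s=shot('side','side17')
cv2.imwrite('pics/side17c.png',cv2.resize(s['image'][150:320,160:320,::-1],None,fx=4,fy=3.5,interpolation=cv2.INTER_CUBIC))
W=cloud(s);c=s['image'].max(-1)
for z in np.arange(.042,.1,.004):
  m=(np.hypot(W[...,0]-.596,W[...,1]-.192)<.032)&(W[...,2]>z)&(W[...,2]<z+.004)&(c>80); P=W[m]
  if len(P)>5: print(round(z,3),len(P),np.percentile(P[:,0],[3,97]).round(4),np.percentile(P[:,0],[3,97]).mean().round(4),np.percentile(P[:,1],[3,97]).round(4))
E
```

```text
time_s: 22.28
position: [0.5943, 0.1905, 0.092]
eef_rot: [0.001, -3.139, 0.001]
ft_force: [-1.2, 0.1, 0.4]
grip_width: 0.48
t22.28 pos [594.3 190.5  92. ] F [-1.2  0.1  0.4] w 0.48
shift [-0.0017  0.0005  0.022 ] turn [-0.0004 -0.0029  0.0003]
0.042 67 [0.5723 0.6149] 0.5936 [0.1781 0.2162]
0.046 239 [0.5737 0.6205] 0.5971 [0.1763 0.2143]
0.05 45 [0.5764 0.6183] 0.5974 [0.181  0.2135]
0.07 20 [0.5744 0.6125] 0.5935 [0.1742 0.2168]
0.074 55 [0.5744 0.6118] 0.5931 [0.1744 0.219 ]
0.078 106 [0.5747 0.6151] 0.5949 [0.1701 0.2179]
0.082 7 [0.5839 0.6063] 0.5951 [0.2079 0.2186]
0.086 6 [0.5846 0.6032] 0.5939 [0.2154 0.2188]
0.09 8 [0.5847 0.606 ] 0.5954 [0.217  0.2206]
0.098 8 [0.5852 0.6056] 0.5954 [0.2165 0.2188]
```

View pics/side17c.png

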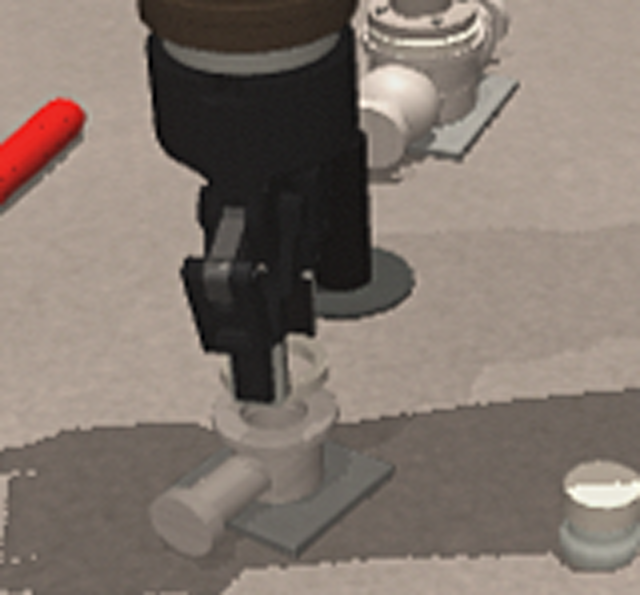

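```bash
python3 -m jog '[[0.65,[-0.0017,0.0004,0.008],[0,-0.002,0]],[0.65,[-0.0017,0.0004,0.015],[0,-0.002,0]],[0.65,[-0.0017,0.0004,0.019],[0,-0.002,0]],[0.65,[-0.0017,0.0004,0.0205],[0,-0.002,0]],[0.65,[-0.0017,0.0004,0.0205],[0,-0.002,0]],[0.65,[-0.0017,0.0004,0.0205],[0,-0.002,0]]]'; python3 to.py 596 191 69
python3 - <<'E'
from meas import *
s=shot('side','side18')
cv2.imwrite('pics/side18c.png',cv2.resize(s['image'][200:300,190:270,::-1],None,fx=7,fy=6,interpolation=cv2.INTER_CUBIC))
E
```

```text
time_s: 22.83
position: [0.5972, 0.1914, 0.0728]
eef_rot: [-0.001, 3.14, 0.001]
ft_force: [0.8, 0.4, 0.0]
grip_width: 0.48
t22.83 pos [597.2 191.4  72.8] F [0.8 0.4 0. ] w 0.48
shift [ 0.0012 -0.0004  0.0038] turn [0.0005 0.0016 0.0004]
```

View pics/side18c.png

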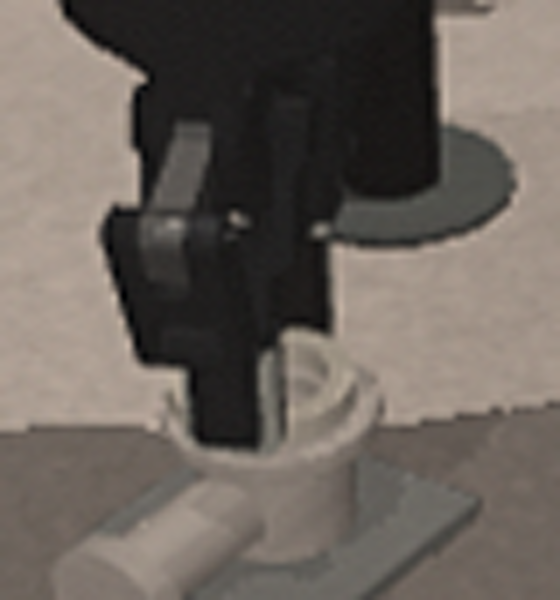

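```bash
python3 -m jog '[[0.65,[0.0005,-0.0003,0.0015],[0,0.001,0]],[0.65,[0.0005,-0.0003,0.0025],[0,0.001,0]],[0.65,[0.0005,-0.0003,0.0025],[0,0.001,0]]]'; python3 -m jog '[[0.65,[0,0,0.001],[0,0,0]],[0.65,[0,0,0.0015],[0,0,0]],[0.65,[0,0,0.0015],[0,0,0]]]'; python3 to.py 596 191 69
```

```text
time_s: 23.13
position: [0.5967, 0.1911, 0.0701]
eef_rot: [-0.001, 3.141, 0.001]
ft_force: [0.9, 0.9, -0.5]
grip_width: 0.476
time_s: 23.38
position: [0.5968, 0.1912, 0.0695]
eef_rot: [-0.001, 3.14, 0.001]
ft_force: [-1.7, -0.2, 5.0]
grip_width: 0.478
t23.38 pos [596.8 191.2  69.5] F [-1.7 -0.2  5. ] w 0.478
shift [ 0.0008 -0.0002  0.0005] turn [0.0006 0.0012 0.0004]
```

Contact at 5 N with the gasket on the flange; opening and lifting.

```bash
python3 -m jog '[[0.3,[0,0,0],[0,0,0]],[0.3,[0,0,0],[0,0,0]],[0.3,[0,0,0],[0,0,0]],[0.3,[0,0,0],[0,0,0]],[0.3,[0,0,-0.02],[0,0,0]],[0.3,[0,0,-0.05],[0,0,0]],[0.3,[0,0,-0.09],[0,0,0]],[0.3,[0,0,-0.09],[0,0,0]],[0.3,[0,0,-0.09],[0,0,0]]]'; python3 to.py 438.5 -307.5 180
python3 - <<'E'
from meas import *
s=shot('side','side19')
cv2.imwrite('pics/side19c.png',cv2.resize(s['image'][200:300,190:270,::-1],None,fx=7,fy=6,interpolation=cv2.INTER_CUBIC))
g=np.array([.5965,.1925]);s0=np.load('pics/side0.npz')
print(measure(s,g,.03,.0535,.065,.058), measure(s,g,.035,.045,.0525,.05), measure(s0,g,.035,.046,.056,.05))
E
```

```text
time_s: 24.13
position: [0.5979, 0.1915, 0.1616]
eef_rot: [-0.001, 3.136, 0.003]
ft_force: [-0.4, -0.0, -0.1]
grip_width: 0.702
t24.13 pos [597.9 191.5 161.6] F [-0.4 -0.  -0.1] w 0.702
shift [ 0.1595 -0.4989 -0.0202] turn [0.002  0.0053 0.0004]
(array([596.9, 194.9,  46.3,  56.8, 262. ]), array([597.6, 193.3,  56.7])) (array([595.3, 195.2,  51.8,  48.9, 166. ]), array([590.6, 204.2,  48.7])) (array([596.5, 192.6,  52.4,  49. , 402. ]), array([597. , 191.9,  49. ]))
```

View pics/side19c.png

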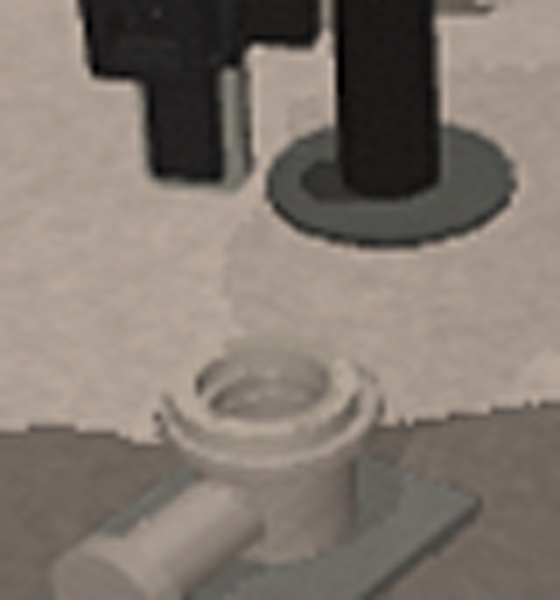

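```bash
python3 -m jog '[[0.45,[0.159,-0.5,-0.02],[0.002,0.005,0]],[0.45,[0.159,-0.5,-0.02],[0.002,0.005,0]],[0.45,[0.159,-0.5,-0.02],[0.002,0.005,0]],[0.45,[0.159,-0.5,-0.02],[0.002,0.005,0]],[0.45,[0.159,-0.5,-0.02],[0.002,0.005,0]],[0.45,[0.159,-0.5,-0.02],[0.002,0.005,0]],[0.45,[0.159,-0.5,-0.02],[0.002,0.005,0]],[0.45,[0.159,-0.5,-0.02],[0.002,0.005,0]],[0.45,[0.159,-0.5,-0.02],[0.002,0.005,0]],[0.45,[0.159,-0.5,-0.02],[0.002,0.005,0]],[0.45,[0.159,-0.5,-0.02],[0.002,0.005,0]],[0.45,[0.159,-0.5,-0.02],[0.002,0.005,0]]]'; python3 to.py 438.8 -308.5 120
```

```text
time_s: 25.18
position: [0.4439, -0.2866, 0.1761]
eef_rot: [0.001, -3.136, 0.001]
ft_force: [1.5, -0.1, -0.5]
grip_width: 0.555
t25.18 pos [ 443.9 -286.6  176.1] F [ 1.5 -0.1 -0.5] w 0.555
shift [ 0.0048 -0.0219  0.0562] turn [-0.0005 -0.006   0.0004]
```

```bash
python3 -m jog '[[0.45,[0.0048,-0.0219,0.04],[0,-0.005,0]],[0.45,[0.0048,-0.0219,0.075],[0,-0.005,0]],[0.45,[0.0048,-0.0219,0.095],[0,-0.005,0]],[0.45,[0.0048,-0.0219,0.095],[0,-0.005,0]],[0.45,[0.0048,-0.0219,0.095],[0,-0.005,0]]]'; python3 to.py 438.8 -308.5 46
python3 - <<'E'
from meas import *
s=shot('side','side20');t=shot('top','top20')
cv2.imwrite('pics/side20c.png',cv2.resize(s['image'][100:200,290:400,::-1],None,fx=6,fy=6,interpolation=cv2.INTER_CUBIC))
cv2.imwrite('pics/top20c.png',cv2.resize(t['image'][150:230,150:240,::-1],None,fx=6,fy=6,interpolation=cv2.INTER_CUBIC))
g=np.array([.5945,.189]);t0=np.load('pics/top0.npz')
print(measure(t,g,.03,.0525,.064,.058), measure(t0,g,.035,.044,.0525,.05))
W=cloud(s)
for z in np.arange(.02,.1,.005):
  m=(np.hypot(W[...,0]-.438,W[...,1]+.3)<.04)&(W[...,2]>z)&(W[...,2]<z+.005); P=W[m]
  if len(P)>5: print(round(z,3),len(P),np.percentile(P[:,0],[3,97]).round(4),np.percentile(P[:,0],[3,97]).mean().round(4),np.percentile(P[:,1],[3,97]).round(4))
E
```

```text
time_s: 25.6
position: [0.4392, -0.3065, 0.081]
eef_rot: [0.0, -3.139, -0.001]
ft_force: [0.1, -0.3, 1.6]
grip_width: 0.547
t25.60 pos [ 439.2 -306.5   81. ] F [ 0.1 -0.3  1.6] w 0.547
shift [ 0.0003 -0.002   0.035 ] turn [ 0.0006 -0.0024  0.0002]
(array([595.5, 191.3,  43.1,  55.6, 174. ]), array([596.4, 192.2,  55.7])) (array([594.2, 188.6,  50.5,  47.6, 348. ]), array([594.6, 189.4,  47.6]))
0.02 50 [0.4187 0.4585] 0.4386 [-0.3186 -0.2875]
0.025 53 [0.421  0.4581] 0.4396 [-0.3157 -0.2886]
0.03 23 [0.4276 0.4508] 0.4392 [-0.3033 -0.2945]
0.035 21 [0.4257 0.4529] 0.4393 [-0.3089 -0.2939]
0.04 25 [0.4249 0.4533] 0.4391 [-0.3074 -0.2916]
0.045 42 [0.4258 0.4514] 0.4386 [-0.3119 -0.2942]
0.065 15 [0.4296 0.4504] 0.44 [-0.2772 -0.2719]
0.07 17 [0.4292 0.4483] 0.4388 [-0.3096 -0.2676]
0.075 20 [0.4296 0.4485] 0.4391 [-0.3023 -0.2663]
0.08 16 [0.4296 0.4491] 0.4394 [-0.2785 -0.2662]
0.085 21 [0.4289 0.4481] 0.4385 [-0.2776 -0.2649]
0.09 32 [0.4294 0.4497] 0.4396 [-0.3316 -0.2663]
0.095 22 [0.4297 0.4492] 0.4394 [-0.3273 -0.2671]
```

View pics/side20c.png

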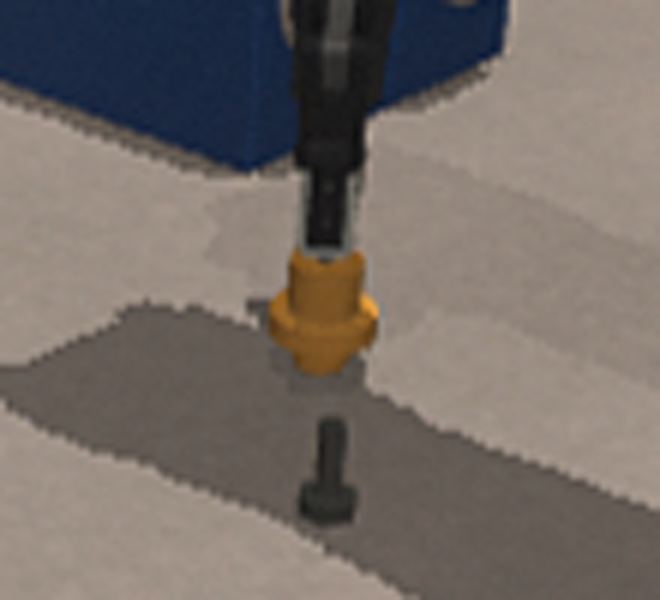

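View pics/top20c.png

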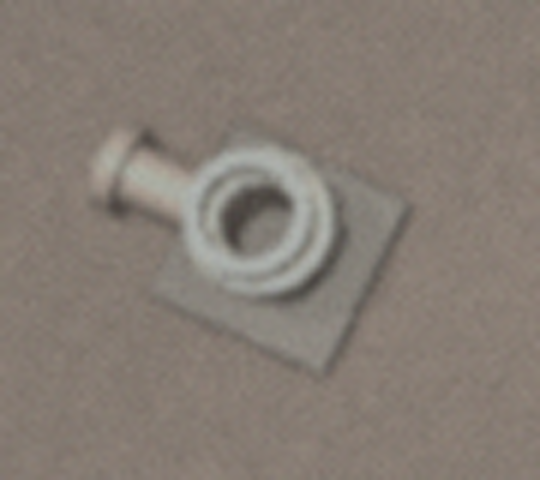

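```bash
python3 -m jog '[[0.45,[0,-0.0015,0.015],[0,-0.002,0]],[0.45,[0,-0.0015,0.027],[0,-0.002,0]],[0.45,[0,-0.0015,0.035],[0,-0.002,0]],[0.45,[0,-0.0015,0.035],[0,-0.002,0]],[0.45,[0,-0.0015,0.035],[0,-0.002,0]]]'; python3 to.py 438.8 -308.5 46; python3 -m jog '[[0.8,[0,0,0],[0,0,0]],[0.8,[0,0,0],[0,0,0]],[0.8,[0,0,0],[0,0,0]],[0.8,[0,0,0],[0,0,0]],[0.8,[0,0,0],[0,0,0]],[0.8,[0,0,0],[0,0,0]]]'; python3 to.py 595.5 189 130
```

```text
time_s: 26.12
position: [0.4403, -0.3085, 0.0476]
eef_rot: [-0.001, 3.139, -0.002]
ft_force: [-0.2, -0.9, 0.1]
grip_width: 0.55
t26.12 pos [ 440.3 -308.5   47.6] F [-0.2 -0.9  0.1] w 0.55
shift [ 0.0015 -0.      0.0016] turn [-0.0013  0.0022  0.0007]
time_s: 26.62
position: [0.4407, -0.3089, 0.0485]
eef_rot: [-0.001, 3.138, -0.004]
ft_force: [-0.3, -0.2, 6.3]
grip_width: 0.326
t26.62 pos [ 440.7 -308.9   48.5] F [-0.3 -0.2  6.3] w 0.326
shift [-0.1553  0.4977 -0.082 ] turn [-0.0023  0.004   0.0004]
```

```bash
python3 -m jog '[[0.8,[0,0,-0.01],[0,0,0]],[0.8,[0,0,-0.04],[0,0,0]],[0.8,[0,0,-0.08],[0,0,0]],[0.8,[0,0,-0.12],[0,0,0]],[0.8,[0,0.04,-0.12],[0,0,0]],[0.8,[0,0.08,-0.12],[0,0,0]],[0.8,[0,0.12,-0.12],[0,0,0]],[0.8,[-0.01,0.16,-0.12],[0,0,0]],[0.8,[-0.03,0.2,-0.12],[0,0,0]],[0.8,[-0.05,0.24,-0.12],[0,0,0]],[0.8,[-0.07,0.28,-0.12],[0,0,0]],[0.8,[-0.07,0.28,-0.12],[0,0,0]]]'; python3 to.py 595.5 189 140
```

```text
time_s: 27.62
position: [0.5113, -0.0239, 0.1676]
eef_rot: [-0.006, 3.138, -0.0]
ft_force: [0.0, 0.0, -2.2]
grip_width: 0.325
t27.62 pos [511.3 -23.9 167.6] F [ 0.   0.  -2.2] w 0.325
shift [-0.085   0.2126  0.0278] turn [-0.0002  0.0033  0.0041]
```

```bash
python3 -m jog '[[0.8,[-0.085,0.2126,0],[0,0.002,0.004]],[0.8,[-0.085,0.2126,0],[0,0.002,0.004]],[0.8,[-0.085,0.2126,0],[0,0.002,0.004]],[0.8,[-0.085,0.2126,0],[0,0.002,0.004]],[0.8,[-0.085,0.2126,0.01],[0,0.002,0.004]],[0.8,[-0.085,0.2126,0.028],[0,0.002,0.004]],[0.8,[-0.085,0.2126,0.028],[0,0.002,0.004]],[0.8,[-0.085,0.2126,0.028],[0,0.002,0.004]],[0.8,[-0.085,0.2126,0.028],[0,0.002,0.004]]]'; python3 to.py 595.5 189 120
python3 - <<'E'
from meas import *
s=shot('side','side21')
cv2.imwrite('pics/side21c.png',cv2.resize(s['image'][150:310,170:290,::-1],None,fx=5,fy=3.7,interpolation=cv2.INTER_CUBIC))
W=cloud(s);c=s['image'].max(-1)
for z in np.arange(.04,.15,.004):
  m=(np.hypot(W[...,0]-.596,W[...,1]-.192)<.032)&(W[...,2]>z)&(W[...,2]<z+.004)&(c>70); P=W[m]
  if len(P)>5: print(round(z,3),len(P),np.percentile(P[:,0],[3,97]).round(4),np.percentile(P[:,0],[3,97]).mean().round(4),np.percentile(P[:,1],[3,97]).round(4))
E
```

```text
time_s: 28.37
position: [0.5946, 0.1835, 0.1396]
eef_rot: [0.006, 3.142, -0.003]
ft_force: [0.1, -0.4, -0.4]
grip_width: 0.327
t28.37 pos [594.6 183.5 139.6] F [ 0.1 -0.4 -0.4] w 0.327
shift [-0.0009  0.0055  0.0196] turn [-0.002   0.     -0.0037]
0.04 60 [0.5731 0.6107] 0.5919 [0.1746 0.2146]
0.044 85 [0.5723 0.6185] 0.5954 [0.1762 0.2151]
0.048 150 [0.5729 0.6172] 0.595 [0.1754 0.2148]
0.052 101 [0.5774 0.6141] 0.5958 [0.1751 0.214 ]
0.056 193 [0.5778 0.6181] 0.598 [0.1724 0.2127]
0.092 17 [0.5838 0.5971] 0.5904 [0.1868 0.1942]
0.104 43 [0.5729 0.6103] 0.5916 [0.1856 0.2042]
0.108 54 [0.572  0.6119] 0.5919 [0.1836 0.2055]
0.112 93 [0.5722 0.6131] 0.5927 [0.1837 0.2058]
0.116 82 [0.573  0.6123] 0.5926 [0.1695 0.204 ]
0.12 31 [0.5791 0.6049] 0.592 [0.1859 0.2061]
0.124 26 [0.5787 0.6058] 0.5923 [0.1845 0.2092]
0.128 25 [0.5792 0.6058] 0.5925 [0.1837 0.2105]
0.132 19 [0.579  0.6055] 0.5923 [0.1762 0.2042]
0.136 65 [0.5798 0.5905] 0.5852 [0.1715 0.2063]
0.14 12 [0.5824 0.6065] 0.5945 [0.1646 0.2065]
0.144 12 [0.5839 0.6001] 0.592 [0.1665 0.2058]
0.148 12 [0.5841 0.6062] 0.5952 [0.1653 0.2064]
```

View pics/side21c.png

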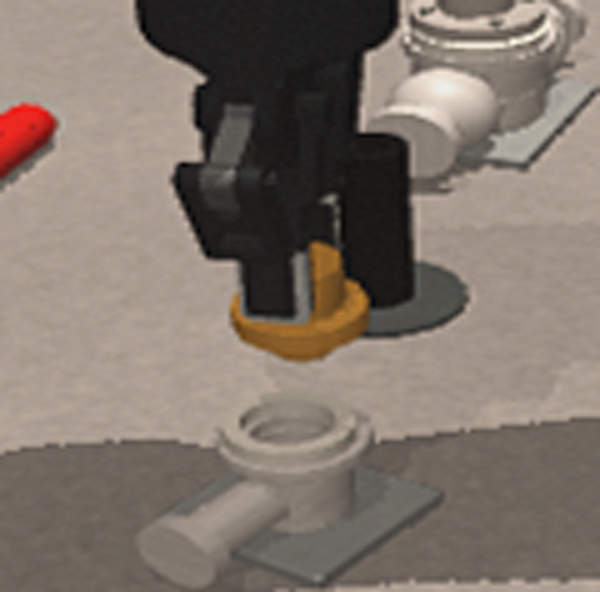

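```bash
python3 -m jog '[[0.8,[-0.0036,0.0055,0.005],[-0.002,0,-0.0035]],[0.8,[-0.0036,0.0055,0.012],[-0.002,0,-0.0035]],[0.8,[-0.0036,0.0055,0.018],[-0.002,0,-0.0035]],[0.8,[-0.0036,0.0055,0.018],[-0.002,0,-0.0035]],[0.8,[-0.0036,0.0055,0.018],[-0.002,0,-0.0035]]]'; python3 to.py 598 189 92
python3 - <<'E'
from meas import *
s=shot('side','side22')
cv2.imwrite('pics/side22c.png',cv2.resize(s['image'][170:310,170:290,::-1],None,fx=5,fy=4,interpolation=cv2.INTER_CUBIC))
W=cloud(s);c=s['image'].max(-1); hsv=cv2.cvtColor(s['image'],cv2.COLOR_RGB2HSV)
br=(hsv[...,1]>120)&(hsv[...,0]>10)&(hsv[...,0]<30)&(np.hypot(W[...,0]-.596,W[...,1]-.19)<.05)
P=W[br]
for z in np.arange(.07,.125,.004):
  q=P[(P[:,2]>z)&(P[:,2]<z+.004)]
  if len(q)>5: print(round(z,3),len(q),np.percentile(q[:,0],[2,98]).round(4),np.percentile(q[:,0],[2,98]).mean().round(4),np.percentile(q[:,1],[3,97]).round(4))
print(measure(s,np.array([.596,.192]),.035,.0455,.0525,.05),measure(s,np.array([.596,.193]),.03,.0535,.065,.058))
E
```

```text
time_s: 28.83
position: [0.5981, 0.1891, 0.1206]
eef_rot: [-0.001, -3.141, -0.0]
ft_force: [0.2, 0.4, -1.8]
grip_width: 0.326
t28.83 pos [598.1 189.1 120.6] F [ 0.2  0.4 -1.8] w 0.326
shift [ 0.0001 -0.0001  0.0286] turn [ 0.0001 -0.0005 -0.0005]
0.082 9 [0.5808 0.5989] 0.5899 [0.201  0.2098]
0.086 41 [0.5783 0.6116] 0.5949 [0.1994 0.2104]
0.09 46 [0.5755 0.6158] 0.5957 [0.1928 0.2103]
0.094 127 [0.5757 0.6171] 0.5964 [0.1799 0.21  ]
0.098 34 [0.5766 0.5895] 0.5831 [0.1741 0.2034]
0.102 14 [0.5823 0.5894] 0.5859 [0.1881 0.2074]
0.106 17 [0.5823 0.5887] 0.5855 [0.1864 0.2076]
0.11 13 [0.5822 0.605 ] 0.5936 [0.1926 0.2065]
0.114 13 [0.5824 0.6047] 0.5936 [0.1807 0.2083]
0.118 56 [0.5826 0.5942] 0.5884 [0.1754 0.201 ]
(array([596.1, 194.3,  51.4,  48.8, 153. ]), array([591. , 204. ,  48.8])) (array([596.8, 195.3,  46.4,  56.9, 232. ]), array([596.8, 196.2,  56.7]))
```

View pics/side22c.png

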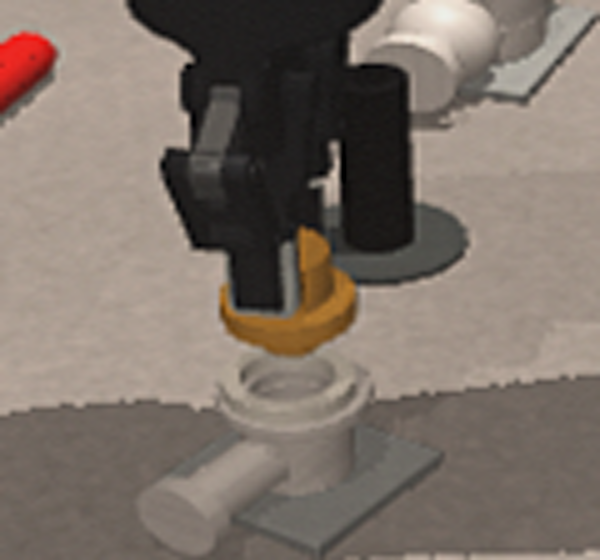

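```bash
python3 -m jog '[[0.8,[0,0.0003,0.006],[0,0,0]],[0.8,[0,0.0003,0.012],[0,0,0]],[0.8,[0,0.0003,0.016],[0,0,0]],[0.8,[0,0.0003,0.016],[0,0,0]]]'; python3 to.py 598 189 92;python3 -m jog '[[0.8,[0,0,0.003],[0,0,0]],[0.8,[0,0,0.006],[0,0,0]],[0.8,[0,0,0.007],[0,0,0]],[0.8,[0,0,0.007],[0,0,0]]]'; python3 to.py 598 189 92
```

```text
time_s: 29.22
position: [0.5979, 0.1897, 0.1037]
eef_rot: [-0.0, -3.14, 0.0]
ft_force: [-0.0, -0.1, -1.9]
grip_width: 0.324
t29.22 pos [597.9 189.7 103.7] F [-0.  -0.1 -1.9] w 0.324
shift [-0.0001 -0.0007  0.0117] turn [-0.0001 -0.0012 -0.0001]
time_s: 29.55
position: [0.5983, 0.1898, 0.0978]
eef_rot: [0.0, 3.142, 0.001]
ft_force: [-0.3, -0.6, -1.2]
grip_width: 0.328
t29.55 pos [598.3 189.8  97.8] F [-0.3 -0.6 -1.2] w 0.328
shift [ 0.0003 -0.0008  0.0058] turn [ 0.0003  0.0001 -0.0001]
```

```bash
python3 -m jog '[[0.8,[0,-0.0004,0.002],[0,0,0]],[0.8,[0,-0.0004,0.003],[0,0,0]],[0.8,[0,-0.0004,0.003],[0,0,0]]]'; python3 to.py;python3 -m jog '[[0.8,[0,0,0.0015],[0,0,0]],[0.8,[0,0,0.0025],[0,0,0]],[0.8,[0,0,0.0025],[0,0,0]]]'; python3 to.py 598 189 92
python3 - <<'E'
from meas import *
s=shot('side','side23')
cv2.imwrite('pics/side23c.png',cv2.resize(s['image'][190:310,190:270,::-1],None,fx=7,fy=5,interpolation=cv2.INTER_CUBIC))
E
```

```text
time_s: 29.8
position: [0.5984, 0.1894, 0.095]
eef_rot: [0.0, 3.141, 0.001]
ft_force: [0.2, -0.1, -0.7]
grip_width: 0.327
t29.80 pos [598.4 189.4  95. ] F [ 0.2 -0.1 -0.7] w 0.327
time_s: 30.05
position: [0.5987, 0.1895, 0.0933]
eef_rot: [0.0, 3.14, 0.001]
ft_force: [0.0, -0.6, 1.8]
grip_width: 0.324
t30.05 pos [598.7 189.5  93.3] F [ 0.  -0.6  1.8] w 0.324
shift [ 0.0007 -0.0005  0.0013] turn [ 0.0007  0.0015 -0.0002]
```

View pics/side23c.png

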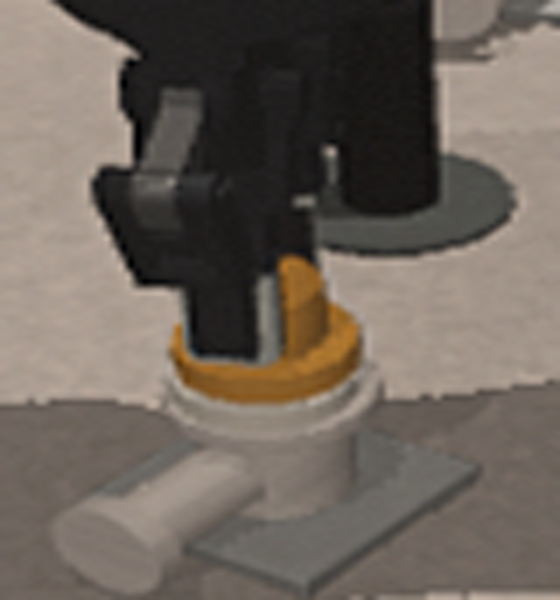

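```bash
python3 -m jog '[[0.8,[0,0,0.001],[0,0,0]],[0.8,[0,0,0.001],[0,0,0]]]'; python3 to.py 598 189 92; python3 -m jog '[[0.45,[0,0,0.001],[0,0,0]],[0.45,[0,0,0],[0,0,0]],[0.45,[0,0,0],[0,0,0]],[0.45,[0,0,0],[0,0,0]],[0.45,[0,0,-0.015],[0,0,0]],[0.45,[0,0,-0.05],[0,0,0]],[0.45,[0,0,-0.09],[0,0,0]],[0.45,[0,0,-0.11],[0,0,0]],[0.45,[0,0,-0.11],[0,0,0]]]'; python3 to.py
python3 - <<'E'
from meas import *
s=shot('side','side24')
cv2.imwrite('pics/side24c.png',cv2.resize(s['image'][190:310,190:270,::-1],None,fx=7,fy=5,interpolation=cv2.INTER_CUBIC))
g=np.array([.596,.191])
print(measure(s,g,.03,.067,.074,.07),measure(s,g,.025,.086,.1,.092))
E
```

```text
time_s: 30.27
position: [0.5988, 0.1895, 0.0931]
eef_rot: [0.0, 3.139, 0.001]
ft_force: [-3.0, -1.6, 9.0]
grip_width: 0.325
t30.27 pos [598.8 189.5  93.1] F [-3.  -1.6  9. ] w 0.325
shift [ 0.0008 -0.0005  0.0011] turn [ 0.0009  0.0023 -0.0001]
time_s: 31.02
position: [0.5999, 0.1899, 0.2076]
eef_rot: [0.0, 3.134, 0.004]
ft_force: [0.0, 0.2, 0.4]
grip_width: 0.548
t31.02 pos [599.9 189.9 207.6] F [0.  0.2 0.4] w 0.548
(array([596.6, 192.5,  43.7,  69.5, 203. ]), array([594.8, 198.6,  69.7])) (array([596.6, 193.1,  32.6,  91. , 205. ]), array([596.9, 191.3,  90.8]))
```

View pics/side24c.png

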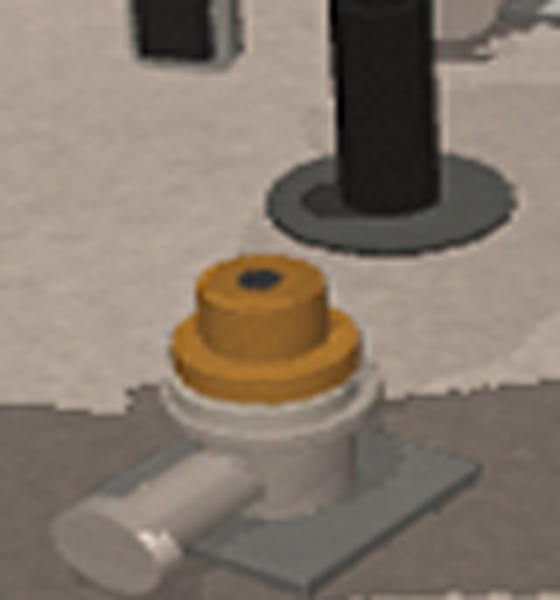

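Cap seated: its tops measure 91 and 69.5 mm (expected 92 and 70, the side camera reads about 1 mm low). I'll back off and check everything in both views.

```bash
python3 -m jog '[[0.3,[0.1,0.02,-0.02],[0,0,0]],[0.3,[0.1,0.04,-0.02],[0,0,0]],[0.3,[0.15,0.1,-0.02],[0,0,0]],[0.3,[0.2,0.15,-0.02],[0,0,0]],[0.3,[0.2,0.2,-0.02],[0,0,0]],[0.3,[0.2,0.2,-0.02],[0,0,0]],[0.3,[0.2,0.2,-0.02],[0,0,0]],[0.3,[0.2,0.2,-0.02],[0,0,0]],[0.3,[0.2,0.2,-0.02],[0,0,0]],[0.3,[0.2,0.2,-0.02],[0,0,0]]]'
python3 - <<'E'
from meas import *
s=shot('side','side25');t=shot('top','top25')
g=np.array([.602,-.174]);p=np.array([.5945,.189])
print('T bonnet',measure(t,g,.036,.073,.082,.078)[0],'spindle',measure(t,g,.02,.132,.15,.142)[0],'cap',measure(t,p,.02,.086,.1,.092)[0],'capbody',measure(t,p,.03,.064,.073,.07)[0],'gask',measure(t,p,.03,.052,.062,.058))
E
```

```text
time_s: 31.9
position: [0.3981, 0.3892, 0.2205]
eef_rot: [0.002, -3.141, 0.002]
ft_force: [0.2, -0.0, -0.4]
grip_width: 0.699
T bonnet [ 602.  -174.3   58.8   75.9  355. ] spindle [ 602.2 -173.6   20.1  139.4   92. ] cap [594.8 188.2  29.   90.  178. ] capbody [594.8 188.   43.1  67.7 156. ] gask (array([589.5, 193.3,  33.8,  56.2,  19. ]), array([578. , 198.9,  56. ]))
```

View pics/side25.png

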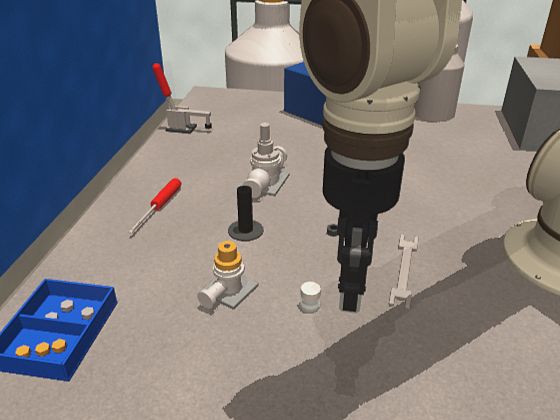

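View pics/top25.png

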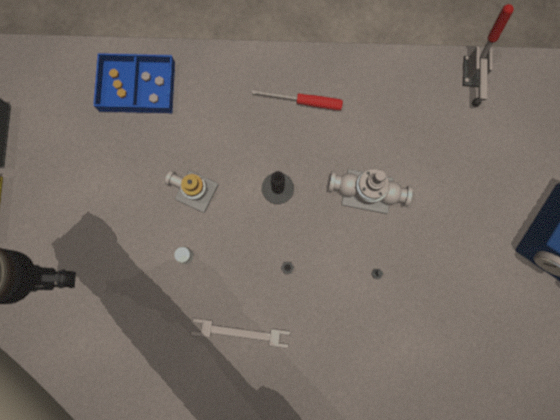

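Both views show the valve assembly at top-view pixel (375,183) and the capped port at (193,186). Everything stands upright and the arm is clear, so I'm handing in.

```bash
python3 -c "
from bench import close_job
print(close_job())"
```

```text
the job is handed in; nothing more can be done
None
```

The job is handed in at about 32 s of the 144 s allowed. I placed the parts in the required order: large gasket, bonnet, spindle, small gasket, relief cap. Each was released and the arm backed off before handing in. The largest force I read was about 9 N.

**What the last checks showed:**

| Part | Off its axis | Limit | How measured |
|---|---|---|---|
| Large gasket | about 3–4 mm | 8 mm | before the bonnet covered it |
| Bonnet | about 0.5 mm | 5 mm | final top view |
| Spindle | about 1 mm | 5 mm | final top view |
| Small gasket | about 3 mm | 7 mm | before the cap covered it |
| Relief cap | about 1 mm | 5 mm | final top view |

- **Heights:** The tops of the seated parts read about 1 mm low in the side view and about 2 mm low in the top view. Both cameras showed the same offset on untouched surfaces, so these fit proper seating. All parts look upright in both views.
- **Disagreements:** The two cameras differed by up to about 4 mm in y near the valve. I relied on same-camera comparisons and the gripper's measured position instead.
- **Not confirmed:** The last top-view fit of the small gasket failed because the cap hides it (19 pixels). The large gasket could not be re-measured under the bonnet.

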